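Make up the stamp kit and set its carriage for the next batch

TASK

Make up the cookie-stamp kit on the slide for the next batch: exactly one of its stamps is the wrong kind, so put that one into the grey return tray, and from the stock board fill every place of the carriage that is then empty with a right stamp (full-size round foot), so that all four stand upright, flat in their pockets. Only then swing the clamp lever fully open, slide the carriage until its white line meets the white line of the mark, and swing the lever fully back to lock it. Never slide the carriage while it is locked, leave the wrong kinds on the stock board where they are, and do not disturb the jar, bowl and brush.

Things in the scene. Friction and masses are not known exactly. Their poses are not given: they have to be found in the camera images.
- stamp_a: Hand stamp, ROUND foot 44 mm across (right kind), 12 mm thick, steel; steel stem 14 mm thick from 12 to 44 mm up, then a wooden button 22 mm across, 56 mm tall in all, 0.15 kg. Held by the stem it hangs by the button. Origin: centre of the underside, z up. At the start it stands in one of the four places of the carriage, or is absent (None).
- stamp_b: Hand stamp, ROUND foot 44 mm across (right kind), 12 mm thick, steel; steel stem 14 mm thick from 12 to 44 mm up, then a wooden button 22 mm across, 56 mm tall in all, 0.15 kg. Held by the stem it hangs by the button. Origin: centre of the underside, z up. At the start it stands in one of the four places of the carriage, or is absent (None).
- stamp_c: Hand stamp, ROUND foot 44 mm across (right kind), 12 mm thick, steel; steel stem 14 mm thick from 12 to 44 mm up, then a wooden button 22 mm across, 56 mm tall in all, 0.15 kg. Held by the stem it hangs by the button. Origin: centre of the underside, z up. At the start it stands in one of the four places of the carriage, or is absent (None).
- stamp_d: Hand stamp, ROUND foot 44 mm across (right kind), 12 mm thick, steel; steel stem 14 mm thick from 12 to 44 mm up, then a wooden button 22 mm across, 56 mm tall in all, 0.15 kg. Held by the stem it hangs by the button. Origin: centre of the underside, z up. At the start it stands on the stock board, a fixed wooden slab 130 x 220 mm and 25 mm high, with six stamps 62 to 70 mm apart.
- stamp_e: Hand stamp, ROUND foot 44 mm across (right kind), 12 mm thick, steel; steel stem 14 mm thick from 12 to 44 mm up, then a wooden button 22 mm across, 56 mm tall in all, 0.15 kg. Held by the stem it hangs by the button. Origin: centre of the underside, z up. At the start it stands on the stock board, a fixed wooden slab 130 x 220 mm and 25 mm high, with six stamps 62 to 70 mm apart.
- stamp_f: Hand stamp, ROUND foot 44 mm across (right kind), 12 mm thick, steel; steel stem 14 mm thick from 12 to 44 mm up, then a wooden button 22 mm across, 56 mm tall in all, 0.15 kg. Held by the stem it hangs by the button. Origin: centre of the underside, z up. At the start it stands on the stock board, a fixed wooden slab 130 x 220 mm and 25 mm high, with six stamps 62 to 70 mm apart.
- stamp_g: Hand stamp, ROUND foot 44 mm across (right kind), 12 mm thick, steel; steel stem 14 mm thick from 12 to 44 mm up, then a wooden button 22 mm across, 56 mm tall in all, 0.15 kg. Held by the stem it hangs by the button. Origin: centre of the underside, z up. At the start it stands on the stock board, a fixed wooden slab 130 x 220 mm and 25 mm high, with six stamps 62 to 70 mm apart.
- stamp_p: Hand stamp, SQUARE foot 38 x 38 mm (wrong kind), 12 mm thick, steel; steel stem 14 mm thick from 12 to 44 mm up, then a wooden button 22 mm across, 56 mm tall in all, 0.15 kg. Held by the stem it hangs by the button. Origin: centre of the underside, z up. At the start one of stamp_p and stamp_q stands in one of the carriage's four places and the other on the stock board.
- stamp_q: Hand stamp, SMALL ROUND foot 32 mm across (wrong kind), 12 mm thick, steel; steel stem 14 mm thick from 12 to 44 mm up, then a wooden button 22 mm across, 56 mm tall in all, 0.15 kg. Held by the stem it hangs by the button. Origin: centre of the underside, z up. At the start one of stamp_p and stamp_q stands in one of the carriage's four places and the other on the stock board.
- stamp_r: Hand stamp, SQUARE foot 38 x 38 mm (wrong kind), 12 mm thick, steel; steel stem 14 mm thick from 12 to 44 mm up, then a wooden button 22 mm across, 56 mm tall in all, 0.15 kg. Held by the stem it hangs by the button. Origin: centre of the underside, z up. At the start it stands on the stock board, and stays there.
- place1 (a point): Centre of the floor of place 1 of 4 in the row on the carriage: a square pocket 52 x 52 mm inside with 6 mm thick walls standing 8 mm above the floor; places 58 mm apart. Floor 25 mm above the table. It moves with the carriage. z up, y along the rail in the direction in which the carriage slides, x across it.
- place2 (a point): Centre of the floor of place 2 of 4 in the row on the carriage: a square pocket 52 x 52 mm inside with 6 mm thick walls standing 8 mm above the floor; places 58 mm apart. Floor 25 mm above the table. It moves with the carriage. z up, y along the rail in the direction in which the carriage slides, x across it.
- place3 (a point): Centre of the floor of place 3 of 4 in the row on the carriage: a square pocket 52 x 52 mm inside with 6 mm thick walls standing 8 mm above the floor; places 58 mm apart. Floor 25 mm above the table. It moves with the carriage. z up, y along the rail in the direction in which the carriage slides, x across it.
- place4 (a point): Centre of the floor of place 4 of 4 in the row on the carriage: a square pocket 52 x 52 mm inside with 6 mm thick walls standing 8 mm above the floor; places 58 mm apart. Floor 25 mm above the table. It moves with the carriage. z up, y along the rail in the direction in which the carriage slides, x across it.
- carriage_body (a joint): Travel of the carriage along the rail in m: 0 at the start, grows towards the rail's +y (to the robot's left), stop at 0.14. It needs about 9 N to slide, and stays where it is left.
- pointer (a point): White line 4 mm wide on top of the carriage's far wall, 33 mm above the table, midway along the row of places; it moves with the carriage. Axes as for the places.
- mark_line (a point): White line 4 mm wide on the small fixed dark block at the far side of the rail, 33 mm above the table: the carriage is at the mark when pointer and mark_line have the same y along the rail (its y axis runs along the rail). 70 to 115 mm ahead of the pointer at the start.
- pull_post (a point): Upright steel post on the carriage's left (+y) end for pushing or pulling it, 16 mm thick, from 25 to 70 mm above the table. The point lies on its axis, 56 mm above the table.
- lever_post (a point): Grip of the lever: upright black post 14 mm thick, 42 mm tall, from 55 to 97 mm above the table, at the arm's tip 65 mm from the pivot. The point lies on its axis, 78 mm above the table. The pivot axis lies on the carriage, 68 mm from the centre of place 1 along the row, away from the other places (at x 0, y -0.068 in the axes of place1).
- returns: Return tray, fixed grey open tray 140 (x) x 130 (y) mm outside, walls 4 mm thick and 25 mm high, its floor 4 mm above the table. Origin: centre of its underside.
- jar: Bystander: loose amber glass jar with a metal cap, 42 mm across, 65 mm tall, between stock board and return tray.
- bowl: Bystander: loose white bowl, 110 mm across, beyond the rail.
- brush: Bystander: loose brush lying beyond the rail.
- lever_body (a joint): Angle in rad of the clamp lever on the carriage's right (-y) end: 0 locked (the arm points to the robot, across the rail), grows as it swings about its upright pivot away from the row (counter-clockwise seen from above, its tip going to the right, -y); stop at 1.4 fully open. Light friction (about 1 N at the tip; grip the post lightly, a firm grip drags the carriage along), stays where it is left. It starts at 0 to 0.08.
There are look-alikes about, which are no part of the job. Of the things that look like the returns, take the one that is farthest to the robot's left at the start.

How it is judged:
By the outcome, as a careful person would: the job done as asked, in the order asked, and still so for the second after the job is handed in, with the robot touching nothing.
Of stamp_a, stamp_b, stamp_c only 1 to 2 are there at a start; the rules pass over those that are not, and their reading is None.
At some moment in a run one of stamp_d, stamp_e, stamp_f, stamp_g may be knocked a few centimetres aside while the robot is not near it.
Once in a run the grip may slacken for a moment while it holds something.
It also fails if it takes over 200 s, if anything falls off the work surface, if the arm or the gripper's body presses on something with over 40 N, if the wrist force passes 120 N, or if a joint passes its speed limit or range.

ROBOT

A 6-joint arm with a two-finger parallel gripper is mounted at the origin on the work surface. World frame = base frame: x ahead of the robot, y to its left, z up, the work surface at z = 0. Lengths are in m, angles in rad, forces in N, time in s.
With the tool pointing down it reaches from about 0.4 to 0.825 m from the base axis. Payload 7 kg.
Tool frame: the origin (TCP) lies midway between the tips of the shut fingers; the grasp point (between the pads) lies 19 mm behind it; z points along the fingers, x is the direction in which the jaws open and shut, and the axes are right-handed (so a half turn about z gives the same grasp; the last joint's range is limited). The gripper opens to 88 mm and grips with 3 to 60 N. Pads are 19 mm wide; open, the fingers measure 130 mm over their backs; the gripper's body (78 mm by 193 mm) begins 47 mm behind the grasp point.
Start: joints at [1.574, 0.359, 0.012, 0, -1.224, -0.288], TCP at [0.19, 0.648, 0.227] pointing down, gripper open.
Joint ranges: [-3.07, 3.07], [-1.43, 2.12], [-1.02, 1.25], [-3.03, 1.67], [-3.05, -0], [-3.03, 3.03]. Speed limits (rad/s): [2.39, 2.39, 3.01, 3.14, 3.14, 3.14].

INTERFACE

Orientations are given as a rotation vector (axis times angle).
In Python, from rig import get_state, capture, sign_off, recognise, pinpoint gives the robot as it stands. The module is installed in compiled form; this text tells all that it offers.
- The arm moves only by the shell command python3 -m creep 'ROWS' [OPENING]. ROWS is JSON, a list that holds one entry, the list of rows, each a list of 4 numbers: the shift along the tool's x, y, z in m, then the turn about the tool's z in rad. In form: [[[tx, ty, tz, roll], ...]]. A call has 1 to 20 rows; each row is the pose to reach, as a shift and turn from the pose commanded when the call began, along the tool's axes at that moment; what a row does not reach only later rows make up. A row lasts 1/10 s, in which the tool goes at most 50 mm and 8.59 degrees, less where a joint would pass 70% of its speed; a pose out of reach is approached as far as the arm can. A call with a gripper value outside its range is refused whole. OPENING is the closure, from 0 (fully open) to 1 (shut), set as the call begins (- or left out, the last holds). The fingers move at their own pace and stop on an object; the grip force is fixed at half the most. Time passes only in rows, so rows that repeat a pose let the fingers close. It gives the time, the measured TCP pose, the force and the opening at its end, in the units of the state.
- get_state(): the state, without advancing time (a new reading comes with each control period).
- capture(name): name is "scene" or "top" or "wrist"; returns a dict with "img" (480x640x3 uint8, blue, green, red), "depth" (480x640 float32, m along the optical axis (not along the pixel's ray), 0 where there is no reading), "fx", "fy", "cx", "cy" (pixels), "position" and "orientation" of the camera in the world; the wrist camera has in their place "tool_from_camera" (4x4, takes a point from camera to tool coordinates, whose origin is the TCP and whose axes are the tool frame's). Camera axes: x right, y up, looking along -z (the intrinsics and any distortion apply to the point x, -y, -z); pixel columns grow to the right and rows downward; lengths in m; the calibration is good to about 2 mm. The wrist camera is an equidistant fisheye: a pixel r from the principal point sees the ray r / f radians off the axis. A picture is of the moment at which its call begins: read the wrist's pose just before it.
- sign_off(): hands the job in, once; it reports no verdict.
Trained networks look in a picture, given as the dict that the camera call returned (one of the last four; its "shot" number tells which), for a name from the list of things; names that differ only in an ending like _2 or _b are one class to them, and where a whole thing is asked for, a point or a joint stands for the part that bears it (a point fixed in the world has none). Each returns a list of dicts, best first, with "confidence" (0 to 1); they miss things now and then, are a little off and sometimes report something else, mostly with a low value. They report only what shows in the picture. A call takes as long as a camera call. They do not tell look-alikes from the thing itself.
- recognise(picture, query): "rect" ([centre column, centre row, width, height] in pixels, round what is visible of it).
- pinpoint(picture, query): "location" ([column, row] in pixels: a listed point, or the origin of a listed thing).
The state is a dict: "t": time; "joint_positions": joint angles; "joint_velocities": joint speeds; "tau": joint torques, N m; "eef_pos": TCP position; "tool_rot": TCP orientation; "wrist_force": force on the tool from outside, world axes, zero at the start; "moment": the same for the moment, N m; "opening": finger opening in m.
Only numpy, scipy, OpenCV 4.12 (cv2) and the standard library are available. Lean on these libraries where they do the work, as an engineer would, in place of code of your own. Each camera call takes 0.05 s, during which the arm holds its last target.

## Working session

There is one attempt and no reset: what is moved stays moved. The work goes in short steps, Python scripts to look and compute and a shell command to move; the robot and the scene stay as the last step left them, time stands still between calls to the robot, and variables do not carry over. Pictures are saved under pics/ and viewed, and the job is handed in when it is done.

```bash
ls; mkdir -p pics
cat > h.py <<'E'
import numpy as np, cv2
from rig import get_state, capture, sign_off, recognise, pinpoint
from scipy.spatial.transform import Rotation as R
def campose(c):
    if 'position' in c:
        o=np.array(c['orientation'],float)
        Rm=o if o.shape==(3,3) else R.from_rotvec(o).as_matrix()
        return Rm,np.array(c['position'])
    s=c['st']; T=np.array(c['tool_from_camera'])
    Rt=R.from_rotvec(s['tool_rot']).as_matrix()
    return Rt@T[:3,:3], Rt@T[:3,3]+np.array(s['eef_pos'])
def shot(name):
    s=get_state(); c=capture(name); c['st']=s; return c
def ray(c,u,v):
    x=(u-c['cx'])/c['fx']; y=(v-c['cy'])/c['fy']
    if 'position' in c: d=np.array([x,-y,-1.])
    else:
        r=np.hypot(x,y); k=np.sin(r)/r if r>1e-9 else 1
        d=np.array([x*k,-y*k,-np.cos(r)])
    Rm,p=campose(c); return p,Rm@d
def at_z(c,u,v,z):
    p,d=ray(c,u,v); return p+d*(z-p[2])/d[2]
def at_depth(c,u,v,dep=None):
    dep=c['depth'][int(round(v)),int(round(u))] if dep is None else dep
    p,d=ray(c,u,v)
    Rm,_=campose(c); dz=-(Rm.T@d)[2]
    return p+d*dep/dz
def proj(c,P):
    Rm,p=campose(c); q=Rm.T@(np.array(P)-p); q=np.array([q[0],-q[1],-q[2]])
    if 'position' in c: return c['cx']+c['fx']*q[0]/q[2], c['cy']+c['fy']*q[1]/q[2]
    r=np.hypot(q[0],q[1]); th=np.arctan2(r,q[2]); k=th/max(r,1e-9)
    return c['cx']+c['fx']*q[0]*k, c['cy']+c['fy']*q[1]*k
def heightmap_pts(c):
    v,u=np.mgrid[0:480,0:640]; x=(u-c['cx'])/c['fx']; y=(v-c['cy'])/c['fy']
    if 'position' in c: d=np.stack([x,-y,-np.ones_like(x)],-1)
    else:
        r=np.hypot(x,y); d=np.stack([x*np.sinc(r/np.pi),-y*np.sinc(r/np.pi),-np.cos(r)],-1); d=d/(-d[...,2:])
    Rm,p=campose(c); return (d*c['depth'][...,None])@Rm.T+p
E
python3 - <<'E'
from h import *
for n in ['scene','top','wrist']:
    c=shot(n); cv2.imwrite(f'pics/{n}0.png',c['img'])
    print(n,{k:(np.round(v,4).tolist() if not isinstance(v,(int,float,str,dict)) else v) for k,v in c.items() if k not in('img','depth','st')},c['depth'].min(),c['depth'].max())
print(get_state())
E
```

```text
pics
scene {'fx': 484.4619144420861, 'fy': 484.4619144420861, 'cx': 316.6034297791509, 'cy': 229.35460934825377, 'position': [0.8976, 0.5929, 0.7237], 'orientation': [0.3162, 1.0706, 2.3712], 'shot': 1} 0.0 3.335463
top {'fx': 587.4433015531739, 'fy': 587.4433015531739, 'cx': 323.0124602449022, 'cy': 249.6444485237163, 'position': [0.4713, -0.0188, 1.3267], 'orientation': [0.0356, -0.039, -1.5671], 'shot': 2} 0.0 2.1443303
wrist {'fx': 371.64829954431775, 'fy': 371.64829954431775, 'cx': 316.9250488858755, 'cy': 241.12620613040232, 'tool_from_camera': [[1.0, 0.0004, -0.0002, 0.0], [0.0003, -0.9542, -0.2992, -0.0824], [-0.0003, 0.2992, -0.9542, -0.1577], [0.0, 0.0, 0.0, 1.0]], 'shot': 3} 0.0 1.4021757
{'t': 0.15, 'joint_positions': array([ 1.57409074e+00,  3.59196621e-01,  1.13161889e-02, -2.43363545e-04,
       -1.22407160e+00, -2.88091272e-01]), 'joint_velocities': array([ 0.00015833, -0.00169522,  0.00454694, -0.00115149, -0.00104511,
       -0.00094149]), 'tau': array([-1.15263098e-03, -5.83278966e+01,  2.93288416e+01,  7.00106397e+00,
        8.77505809e-03, -1.15847479e-04]), 'eef_pos': array([0.18958144, 0.64748019, 0.22587698]), 'tool_rot': array([ 1.88306726e+00, -2.51359762e+00,  1.24150039e-03]), 'wrist_force': array([0.43246541, 0.71651109, 0.27556337]), 'moment': array([-0.03284178,  0.04039014, -0.02515826]), 'opening': 0.08797874492863221}
```

View pics/top0.png

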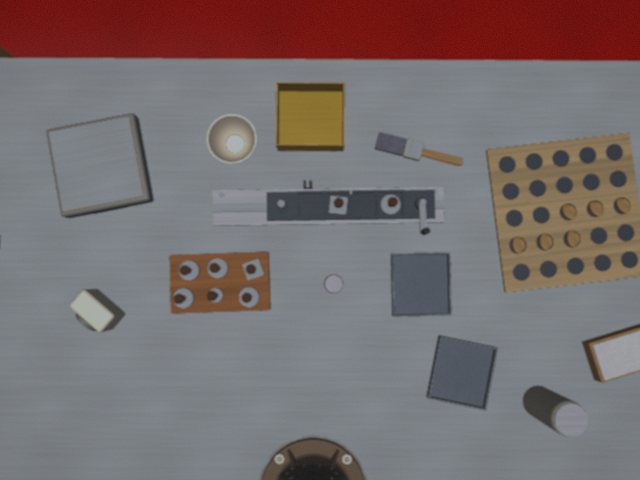

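View pics/scene0.png

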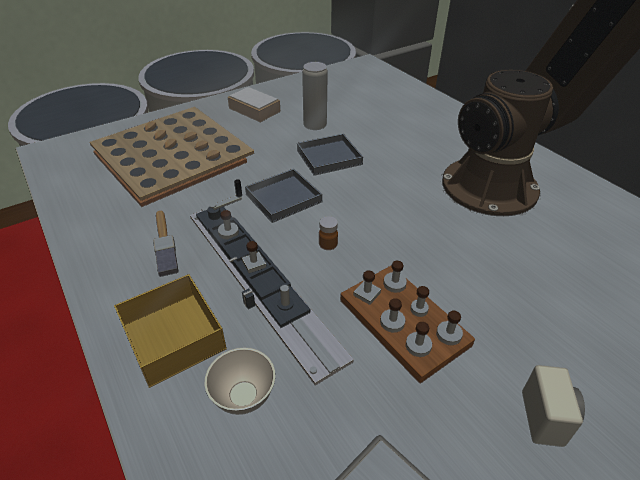

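View pics/wrist0.png

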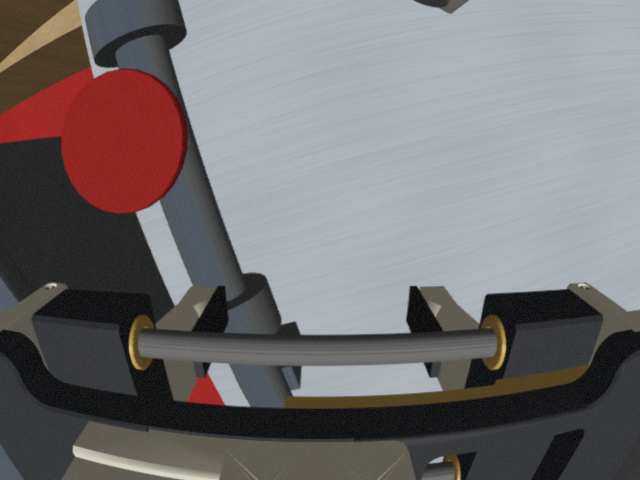

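Run:
```python
from h import *
c=shot('top'); im=c['img']
cv2.imwrite('pics/crop1.png',cv2.resize(im[170:330,150:460],None,fx=2.55,fy=2.55,interpolation=cv2.INTER_CUBIC))
s=shot('scene')
cv2.imwrite('pics/crop2.png',cv2.resize(s['img'][180:390,180:480],None,fx=2.6,fy=2.6,interpolation=cv2.INTER_CUBIC))
for q in ['stamp_a','stamp_p','stamp_q','place1','place2','place3','place4','pointer','mark_line','pull_post','lever_post','returns','jar']:
    for nm,p in (('top',c),('scn',s)):
        print(q,nm,[(np.round(r['location'],1).tolist(),round(r['confidence'],2)) for r in pinpoint(p,q)][:9])
P=heightmap_pts(c); np.save('P.npy',P)
for n,(u,v) in dict(tray1=(420,284),tray2=(462,371),board=(200,283),jar=(333,284),big=(98,165),wall=(413,198)).items(): print(n,np.round(P[v,u],4))
```

```text
stamp_a top [([193.8, 272.8], 0.82), ([214.8, 293.4], 0.75), ([254.1, 267.9], 0.75), ([180.6, 297.6], 0.74), ([219.7, 269.8], 0.73), ([338.8, 201.4], 0.62), ([389.3, 204.7], 0.59), ([250.5, 299.2], 0.59)]
stamp_a scn [([255.5, 262.2], 0.96), ([417.1, 310.5], 0.94), ([395.1, 285.8], 0.93), ([416.8, 346.7], 0.81), ([366.5, 292.9], 0.69), ([393.4, 320.7], 0.67), ([230.9, 232.5], 0.63), ([449.9, 337.6], 0.55)]
stamp_p top [([193.8, 272.8], 0.82), ([214.8, 293.4], 0.75), ([254.1, 267.9], 0.75), ([180.6, 297.6], 0.74), ([219.7, 269.8], 0.73), ([338.8, 201.4], 0.62), ([389.3, 204.7], 0.59), ([250.5, 299.2], 0.59)]
stamp_p scn [([255.5, 262.2], 0.96), ([417.1, 310.5], 0.94), ([395.1, 285.8], 0.93), ([416.8, 346.7], 0.81), ([366.5, 292.9], 0.69), ([393.4, 320.7], 0.67), ([230.9, 232.5], 0.63), ([449.9, 337.6], 0.55)]
stamp_q top [([193.8, 272.8], 0.82), ([214.8, 293.4], 0.75), ([254.1, 267.9], 0.75), ([180.6, 297.6], 0.74), ([219.7, 269.8], 0.73), ([338.8, 201.4], 0.62), ([389.3, 204.7], 0.59), ([250.5, 299.2], 0.59)]
stamp_q scn [([255.5, 262.2], 0.96), ([417.1, 310.5], 0.94), ([395.1, 285.8
[... 1012 characters left out ...]
189.8], 0.77)]
pointer scn [([232.0, 261.1], 0.68)]
mark_line top [([281.8, 202.9], 0.72), ([306.8, 182.5], 0.47)]
mark_line scn [([245.7, 294.4], 0.6)]
pull_post top [([282.1, 201.0], 0.8)]
pull_post scn [([282.6, 291.9], 0.82)]
lever_post top [([422.7, 229.6], 0.69)]
lever_post scn [([242.1, 184.5], 0.69)]
returns top [([460.0, 370.3], 0.8), ([422.0, 284.1], 0.61)]
returns scn [([328.1, 155.3], 0.72), ([285.9, 197.3], 0.7)]
jar top [([333.3, 280.8], 0.82), ([249.1, 298.6], 0.51)]
jar scn [([329.5, 247.7], 0.86)]
tray1 [ 0.4576 -0.2401  0.0031]
tray2 [ 0.2643 -0.3324  0.0064]
board [0.4584 0.2503 0.0245]
jar [ 0.4577 -0.0431  0.0706]
big [0.7161 0.4722 0.0484]
wall [ 0.6494 -0.222   0.023 ]
```

View pics/crop1.png

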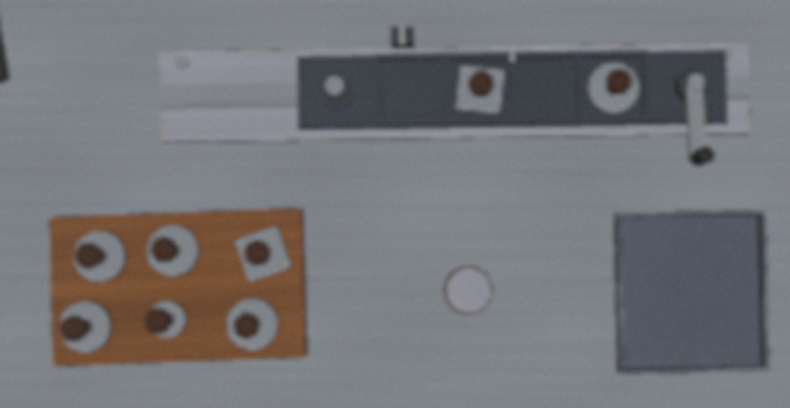

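View pics/crop2.png

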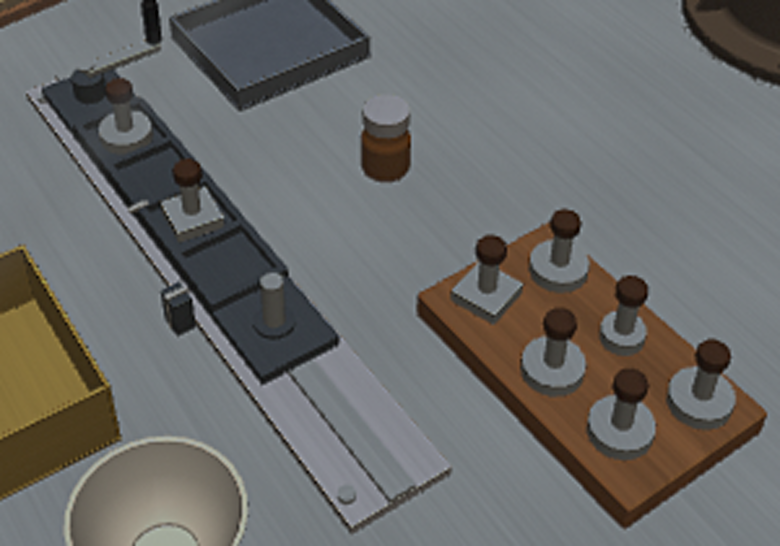

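```bash
cat >> h.py <<'E'
def buttons(c,roi=None,amin=8,amax=900):
    h=cv2.cvtColor(c['img'],cv2.COLOR_BGR2HSV); b=c['img'].astype(int)
    m=((b[...,2]<105)&(b[...,2]-b[...,0]>18)&(h[...,1]>70)).astype(np.uint8)
    n,l,s,cen=cv2.connectedComponentsWithStats(m)
    out=[(cen[i],s[i]) for i in range(1,n) if amin<=s[i][4]<=amax]
    if roi: out=[o for o in out if roi[0]<o[0][0]<roi[1] and roi[2]<o[0][1]<roi[3]]
    return out
def tri(c1,p1,c2,p2):
    a,d=ray(c1,*p1); b,e=ray(c2,*p2)
    d=d/np.linalg.norm(d); e=e/np.linalg.norm(e)
    t=np.linalg.lstsq(np.stack([d,-e],1),b-a,rcond=None)[0]
    x=a+d*t[0]; y=b+e*t[1]; return (x+y)/2,np.linalg.norm(x-y)
E
python3 - <<'E'
from h import *
c=shot('top'); s=shot('scene')
bt=buttons(c,(150,460,170,330)); bs=buttons(s,(180,480,180,390))
for cen,st in bt: print('top',np.round(cen,1),st[2:5],np.round(at_z(c,*cen,.077),4))
for cen,st in bs: print('scn',np.round(cen,1),st[2:5],np.round(at_z(s,*cen,.074),4))
for cen,st in bt:
    for c2,s2 in bs:
        X,e=tri(c,cen,s,c2)
        if e<.006 and .05<X[2]<.1: print(np.round(cen),np.round(c2),np.round(X,4),round(e,4))
E
```

```text
top [338.1 202.2] [ 7  7 40] [ 0.6324 -0.0533  0.077 ]
top [392.2 201.6] [ 7  8 43] [ 0.6342 -0.169   0.077 ]
top [214.1 267.3] [ 8  8 43] [0.4922 0.21   0.077 ]
top [183.8 269.8] [10  7 52] [0.4867 0.2742 0.077 ]
top [250.3 268.9] [ 8  7 41] [0.4891 0.133  0.077 ]
top [193.1 295.4] [ 5 14 15] [0.4326 0.2538 0.077 ]
top [222.3 291.3] [ 4  8 10] [0.4415 0.1919 0.077 ]
top [209.9 295.3] [11 11 78] [0.4329 0.2181 0.077 ]
top [177.4 298.5] [10  8 57] [0.426 0.287 0.077]
top [246.1 297.2] [ 7  7 42] [0.4292 0.1414 0.077 ]
scn [224.6 212.6] [ 9  6 35] [ 0.6318 -0.1765  0.074 ]
scn [328.2 239.6] [ 19  20 294] [0.4949 0.0121 0.074 ]
scn [251.5 245.2] [10 10 73] [ 0.63   -0.0558  0.074 ]
scn [397.6 264.7] [10 10 75] [0.4244 0.1401 0.074 ]
scn [391.  294.2] [ 48  41 438] [0.481  0.1898 0.074 ]
scn [380.5 278.7] [ 8 11 20] [0.4735 0.1507 0.074 ]
scn [410.6 285.3] [10  7 23] [0.4381 0.1925 0.074 ]
scn [422.6 290.6] [13 12 96] [0.4287 0.2136 0.074 ]
scn [361.5 305.3] [33 34 89] [0.5398 0.1818 0.074 ]
scn [410.1 297.7] [ 7  6 10] [0.4581 0.2141 0.074 ]
scn [436.8 306.3] [ 8  8 13] [0.4324 0.2537 0
[... 264 characters left out ...]
.074 ]
scn [384.5 329. ] [8 6 8] [0.5381 0.2424 0.074 ]
scn [403.1 336.3] [ 9 19 59] [0.5219 0.2701 0.074 ]
scn [396.3 339.1] [17 17 43] [0.5347 0.2685 0.074 ]
scn [413.  354.9] [9 4 9] [0.5319 0.3056 0.074 ]
[338. 202.] [251. 245.] [ 0.6318 -0.053   0.0772] 0.0012
[392. 202.] [225. 213.] [ 0.6341 -0.1688  0.0803] 0.0008
[214. 267.] [391. 294.] [0.4936 0.205  0.0965] 0.0044
[193. 295.] [437. 306.] [0.4327 0.2542 0.0747] 0.0005
[193. 295.] [440. 315.] [0.4302 0.26   0.0565] 0.0048
[222. 291.] [411. 285.] [0.4405 0.193  0.076 ] 0.0025
[210. 295.] [423. 291.] [0.4331 0.2174 0.0803] 0.0003
[177. 298.] [454. 316.] [0.4259 0.2866 0.0791] 0.0004
[246. 297.] [398. 265.] [0.4283 0.1421 0.0779] 0.0025
```

```bash
cat >> h.py <<'E'
def plan(x,y,z,yaw=None):
    s=get_state(); Rt=R.from_rotvec(s['tool_rot']).as_matrix()
    cy=np.degrees(np.arctan2(Rt[1,0],Rt[0,0]))
    d=Rt.T@(np.array([x,y,z])-s['eef_pos'])
    roll=0 if yaw is None else -np.radians((yaw-cy+180)%360-180)
    print('plan',np.round(d,4),'roll',round(roll,3),'dist',round(np.linalg.norm(d),3),'yaw now',round(cy,1),'tilt',round(np.degrees(np.arccos(-Rt[2,2])),2),'eef',np.round(s['eef_pos'],4),'t',round(s['t'],2),'F',np.round(s['wrist_force'],1),'op',round(s['opening'],4), 'q6',round(s['joint_positions'][5],2))
E
python3 -c "
from h import *
plan(.62,-.06,.25,180)"
```

```text
plan [ 0.5583 -0.6119 -0.0234] roll 1.286 dist 0.829 yaw now -106.3 tilt 0.0 eef [0.1897 0.6478 0.2266] t 1.65 F [0.1 0.2 0.5] op 0.0875 q6 -0.29
```

```bash
python3 -m creep '[[[0.558,-0.612,-0.024,1.286],[0.558,-0.612,-0.024,1.286],[0.558,-0.612,-0.024,1.286],[0.558,-0.612,-0.024,1.286],[0.558,-0.612,-0.024,1.286],[0.558,-0.612,-0.024,1.286],[0.558,-0.612,-0.024,1.286],[0.558,-0.612,-0.024,1.286],[0.558,-0.612,-0.024,1.286],[0.558,-0.612,-0.024,1.286],[0.558,-0.612,-0.024,1.286],[0.558,-0.612,-0.024,1.286],[0.558,-0.612,-0.024,1.286],[0.558,-0.612,-0.024,1.286],[0.558,-0.612,-0.024,1.286],[0.558,-0.612,-0.024,1.286],[0.558,-0.612,-0.024,1.286],[0.558,-0.612,-0.024,1.286],[0.558,-0.612,-0.024,1.286],[0.558,-0.612,-0.024,1.286]]]' 0.5
python3 - <<'E'
from h import *
plan(.62,-.06,.25,180)
c=shot('wrist'); cv2.imwrite('pics/w1.png',c['img'])
import pickle; pickle.dump(c,open('w1.pkl','wb'))
E
```

```text
t: 3.65
eef_pos: [0.6199, -0.0591, 0.2506]
tool_rot: [0.001, -3.142, -0.0]
wrist_force: [0.2, 0.3, 0.7]
opening: 0.0438
plan [-0.0001 -0.0009  0.0006] roll 0.0 dist 0.001 yaw now -180.0 tilt 0.01 eef [ 0.6199 -0.0591  0.2506] t 3.65 F [0.2 0.3 0.7] op 0.0438 q6 -0.22
```

View pics/w1.png

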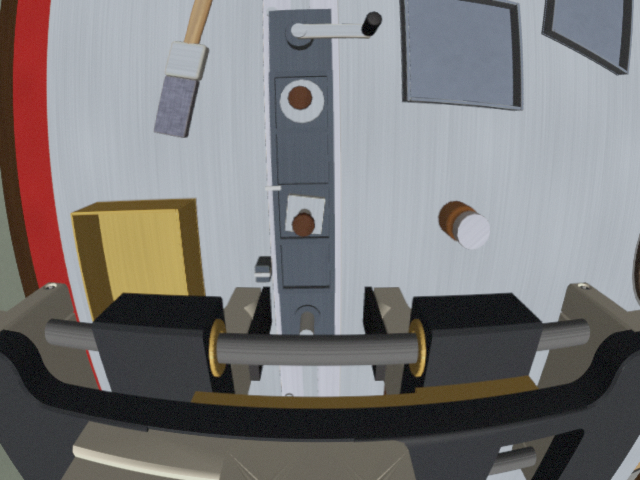

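Run:
```python
from h import *
import pickle; c=pickle.load(open('w1.pkl','rb'))
im=c['img']
cv2.imwrite('pics/w1c.png',cv2.resize(im[0:300,220:400],None,fx=3,fy=2,interpolation=cv2.INTER_CUBIC)) 
cv2.imwrite('pics/w1c.png',cv2.resize(im[60:300,240:400],None,fx=2.5,fy=2.5,interpolation=cv2.INTER_CUBIC)) 
for cen,st in buttons(c,(240,400,0,340),30): print(np.round(cen,1),st[2:5],np.round(at_z(c,*cen,.08),4),np.round(at_depth(c,*cen),4))
P=heightmap_pts(c)
for n,(u,v) in dict(p2=(302,160),p4=(303,265),wall=(303,183),ptr=(273,188),mark=(265,262),leverarm=(340,31),levpost=(373,18),tray=(465,60),post=(307,312),foot1=(285,112),footsq=(293,205)).items(): print(n,np.round(P[v,u],4))
```

```text
[299.6  97.3] [ 23  22 395] [ 0.6359 -0.1683  0.08  ] [ 0.6359 -0.1683  0.0802]
[303.  224.4] [ 21  24 394] [ 0.6336 -0.0539  0.08  ] [ 0.621  -0.1408  0.4083]
p2 [ 0.6363 -0.1079  0.0239]
p4 [0.6363 0.0071 0.0246]
wall [ 0.6354 -0.0839  0.0242]
ptr [ 0.6658 -0.0804  0.034 ]
mark [0.6788 0.0043 0.0231]
leverarm [ 0.5995 -0.2354  0.0559]
levpost [ 0.5741 -0.2381  0.0949]
tray [ 0.4543 -0.2272  0.0025]
post [0.6323 0.0627 0.0307]
foot1 [ 0.6524 -0.1574  0.0354]
footsq [ 0.6453 -0.0631  0.0373]
```

View pics/w1c.png

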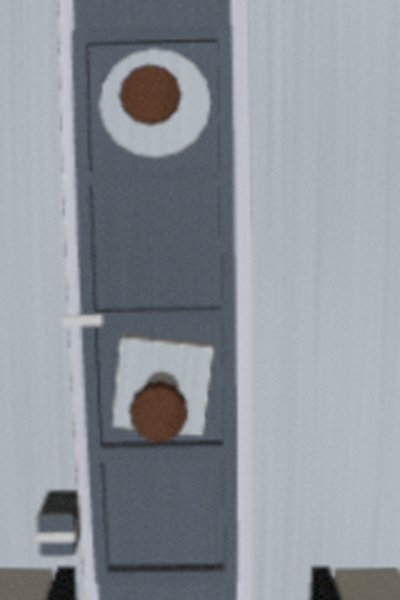

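Run:
```python
from h import *
import pickle; c=pickle.load(open('w1.pkl','rb'))
g=cv2.GaussianBlur(c['img'].mean(2),(3,3),0)
L=[];Rr=[]
for v in range(80,285,8):
    row=g[v]
    if 183<v<193: continue
    l=[u for u in range(262,290) if row[u-1]>=130 and row[u]<130]
    r=[u for u in range(322,345) if row[u-1]<130 and row[u]>=130]
    if l and r:
        def sub(u): return u-1+(130-row[u-1])/(row[u]-row[u-1])
        a=at_z(c,sub(l[-1]),v,.033);b=at_z(c,sub(r[0]),v,.033)
        print(v,round(sub(l[-1]),1),round(sub(r[0]),1),np.round(a[:2],4),np.round(b[:2],4),'w',round(a[0]-b[0],4)); L.append(a);Rr.append(b)
L=np.array(L);Rr=np.array(Rr)
print(np.polyfit(L[:,1],L[:,0],1),np.polyfit(Rr[:,1],Rr[:,0],1))
print('ptr',at_z(c,273.6,188.4,.033),'mark',at_z(c,262.8,274.8,.033))
for n,pt in dict(p1top=(150,43),p2bot=(150,309),p3bot=(160,443),p4bot=(165,567),).items(): print(n,np.round(at_z(c,240+pt[0]/2.5,60+pt[1]/2.5,.033),4))
```

```text
80 268.8 332.0 [ 0.6687 -0.1907] [ 0.606  -0.1899] w 0.0627
88 268.9 332.2 [ 0.6686 -0.1825] [ 0.6059 -0.1817] w 0.0628
96 287.4 332.3 [ 0.6502 -0.1738] [ 0.6058 -0.1735] w 0.0444
104 269.4 332.3 [ 0.6682 -0.1661] [ 0.6057 -0.1654] w 0.0625
112 269.5 332.6 [ 0.6682 -0.1579] [ 0.6054 -0.1573] w 0.0627
120 269.7 332.7 [ 0.668  -0.1498] [ 0.6053 -0.1492] w 0.0628
128 270.0 332.8 [ 0.6678 -0.1417] [ 0.6052 -0.1411] w 0.0627
136 270.3 332.9 [ 0.6676 -0.1335] [ 0.605  -0.1331] w 0.0626
144 270.6 333.0 [ 0.6675 -0.1254] [ 0.6049 -0.125 ] w 0.0626
152 270.7 333.0 [ 0.6674 -0.1173] [ 0.6048 -0.1169] w 0.0626
160 271.0 333.1 [ 0.6673 -0.1091] [ 0.6046 -0.1087] w 0.0627
168 271.4 333.4 [ 0.6671 -0.1009] [ 0.6043 -0.1006] w 0.0628
176 271.7 333.5 [ 0.6669 -0.0927] [ 0.6041 -0.0924] w 0.0628
200 272.7 333.6 [ 0.6665 -0.0677] [ 0.6037 -0.0675] w 0.0628
208 273.2 333.7 [ 0.6663 -0.0592] [ 0.6036 -0.0591] w 0.0627
216 273.7 334.0 [ 0.666  -0.0506] [ 0.6031 -0.0505] w 0.0629
224 273.9 334.0 [ 0.666 -0.042] [ 0.603  -0.0419] w 0.0629
232 274.5 334.1 [ 0.6657 -0.0333] [ 0.6029 -0.0332] w 0.0628
240 274.8 334.1 [ 0.6656 -0.0244] [ 0.6028 -0.0244] w 0.0629
248 275.3 334.1 [ 0.6654 -0.0155] [ 0.6026 -0.0155] w 0.0628
256 275.8 334.1 [ 0.6652 -0.0064] [ 0.6025 -0.0065] w 0.0627
264 276.4 334.0 [0.6649 0.0028] [0.6024 0.0027] w 0.0625
272 276.7 334.2 [0.6649 0.0122] [0.6021 0.0121] w 0.0628
280 277.2 334.2 [0.6647 0.0217] [0.602  0.0216] w 0.0627
[-0.004021    0.66567738] [-0.01974912  0.6023489 ]
ptr [ 0.66529994 -0.07978526  0.033     ] mark [0.68046709 0.01562906 0.033     ]
p1top [ 0.6376 -0.1928  0.033 ]
p2bot [ 0.6382 -0.0845  0.033 ]
p3bot [ 0.6346 -0.0275  0.033 ]
p4bot [0.633  0.0298 0.033 ]
```

Run:
```python
from h import *
import pickle; c=pickle.load(open('w1.pkl','rb'))
print(at_z(c,240+162.3/2.5,60+386.7/2.5,.037), at_z(c,240+155/2.5,60+103/2.5,.037))
s=shot('scene'); t=shot('top')
# two-view heights: square stamp button, mark, pointer
for a,b,n in (((338.1,202.2),(251.5,245.2),'btn'),):
    print(n,tri(t,a,s,b)); 
print('w-s',tri(c,(303,224.4),s,(251.5,245.2)))
print('w-s ptr',tri(c,(273.6,188.4),s,(180+139/2.6,180+207/2.6)))
plan(.6335,-.0535,.058,178.9)
```

```text
[ 0.63324456 -0.0528879   0.037     ] [ 0.63554361 -0.16795614  0.037     ]
btn (array([ 0.63181249, -0.05307701,  0.07717461]), np.float64(0.0012499370604913153))
w-s (array([ 0.63259325, -0.05282055,  0.07740338]), np.float64(0.0024859441905474497))
w-s ptr (array([ 0.66411497, -0.07928992,  0.03285461]), np.float64(0.0025795623160211473))
plan [-0.0134  0.0051  0.193 ] roll 0.021 dist 0.194 yaw now -179.9 tilt 0.04 eef [ 0.62   -0.0587  0.251 ] t 3.8 F [1.  0.2 0.3] op 0.0439 q6 -0.22
```

```bash
python3 -m creep '[[[-0.013,0.0055,0.05,-0.017],[-0.013,0.0055,0.10,-0.017],[-0.013,0.0055,0.14,-0.017],[-0.013,0.0055,0.165,-0.017],[-0.013,0.0055,0.185,-0.017],[-0.013,0.0055,0.20,-0.017],[-0.013,0.0055,0.21,-0.017],[-0.013,0.0055,0.21,-0.017],[-0.013,0.0055,0.21,-0.017]]]' 0.5
python3 - <<'E'
from h import *
plan(.6335,-.0535,.041,-178.9)
s=shot('scene'); cv2.imwrite('pics/s2.png',cv2.resize(s['img'][150:330,160:400],None,fx=3,fy=3))
E
```

```text
t: 4.7
eef_pos: [0.6337, -0.0538, 0.0413]
tool_rot: [-0.028, 3.141, -0.0]
wrist_force: [-0.4, -0.3, 0.6]
opening: 0.0436
plan [0.0002 0.0003 0.0003] roll -0.001 dist 0.0 yaw now -179.0 tilt 0.05 eef [ 0.6337 -0.0538  0.0413] t 4.7 F [-0.4 -0.3  0.6] op 0.0436 q6 -0.2
```

View pics/s2.png

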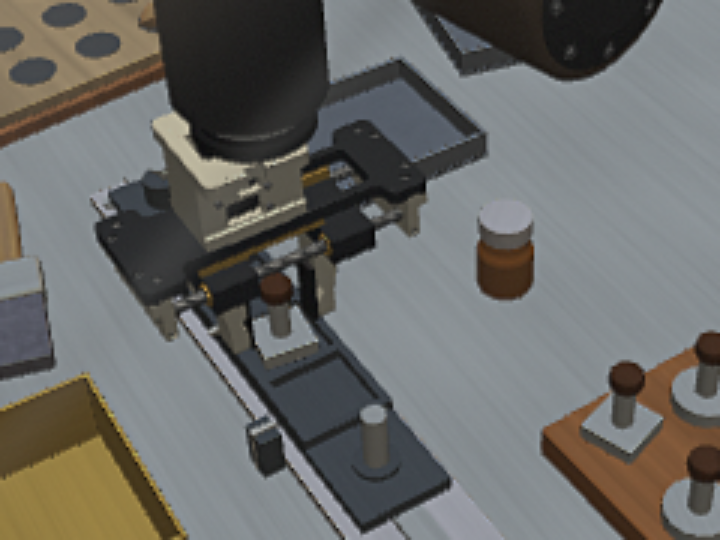

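The fingers straddle the stem of the square stamp (crop ~(280,330)), tips just above its foot. Close, then lift.

```bash
python3 -m creep '[[[0,0,0,0],[0,0,0,0],[0,0,0,0],[0,0,0,0],[0,0,0,0]]]' 1
python3 -m creep '[[[0,0,-0.01,0],[0,0,-0.03,0],[0,0,-0.06,0],[0,0,-0.09,0],[0,0,-0.12,0],[0,0,-0.12,0]]]'
python3 - <<'E'
from h import *
P=np.load('P.npy')
t=shot('top'); 
# tray corners
im=t['img'].mean(2)
h=P[240:330,380:460]; m=(h[...,2]>.015)&(h[...,2]<.04)
print(h[m][:,0].min(),h[m][:,0].max(),h[m][:,1].min(),h[m][:,1].max(), h[m].mean(0))
c=shot('wrist'); cv2.imwrite('pics/w3.png',c['img'])
plan(.4576,-.2401,.12)
E
```

```text
t: 5.25
eef_pos: [0.6333, -0.0543, 0.0409]
tool_rot: [-0.027, 3.141, -0.0]
wrist_force: [-1.3, 1.0, 4.0]
opening: 0.0207
t: 5.85
eef_pos: [0.6359, -0.0541, 0.166]
tool_rot: [-0.028, 3.133, 0.001]
wrist_force: [0.3, 1.0, -1.4]
opening: 0.0208
0.38902072660173287 0.5289978417345276 -0.3059468173410502 -0.1745866400291334 [ 0.45818131 -0.24221769  0.02402885]
plan [ 0.1789 -0.1831  0.0411] roll 0 dist 0.259 yaw now -179.0 tilt 0.1 eef [ 0.6334 -0.0541  0.1615] t 5.95 F [-0.6  0.4 -2.2] op 0.0211 q6 -0.2
```

View pics/w3.png

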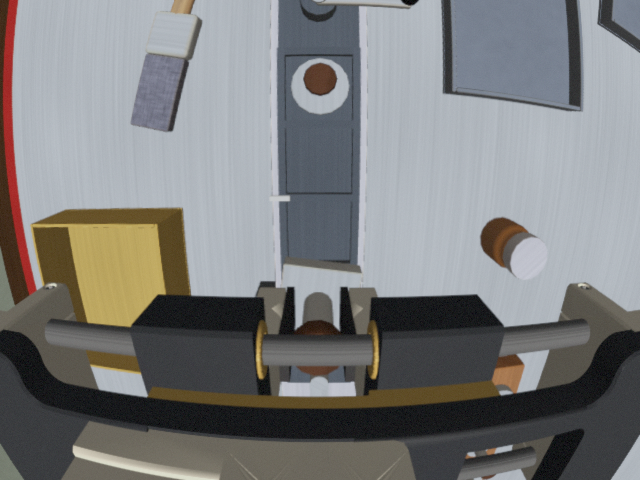

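```bash
python3 -m creep '[[[0,0,0.03,0],[0,0,0.06,0],[0,0,0.09,0],[0,0,0.105,0],[0,0,0.115,0],[0,0,0.12,0],[0,0,0.12,0]]]'
python3 -m creep '[[[0,0,0,0],[0,0,0,0],[0,0,0.001,0],[0,0,0.0025,0],[0,0,0.0025,0],[0,0,0.0025,0]]]' 0.7
python3 -m creep '[[[0,0,0,0],[0,0,0,0],[0,0,0,0],[0,0,0,0]]]' 1
```

```text
t: 6.65
eef_pos: [0.6329, -0.0544, 0.0411]
tool_rot: [0.027, -3.141, 0.001]
wrist_force: [-0.3, -0.4, -0.6]
opening: 0.0209
t: 7.25
eef_pos: [0.6332, -0.0542, 0.0379]
tool_rot: [0.027, -3.141, 0.0]
wrist_force: [0.2, -0.2, 0.8]
opening: 0.0265
t: 7.65
eef_pos: [0.6331, -0.0542, 0.038]
tool_rot: [0.027, -3.141, 0.0]
wrist_force: [-0.5, 0.0, 0.4]
opening: 0.0209
```

```bash
python3 -m creep '[[[0,0,-0.02,0],[0,0,-0.05,0],[0,0,-0.08,0],[0,0,-0.10,0],[0,0,-0.10,0]]]'
python3 - <<'E'
from h import *
s=shot('scene'); cv2.imwrite('pics/s4.png',cv2.resize(s['img'][140:260,200:340],None,fx=5,fy=5,interpolation=cv2.INTER_CUBIC))
plan(0.6333,-.054,.14)
E
```

```text
t: 8.15
eef_pos: [0.6352, -0.054, 0.1415]
tool_rot: [-0.027, 3.136, 0.001]
wrist_force: [0.0, 0.7, -1.0]
opening: 0.0209
plan [ 0.0007  0.     -0.0006] roll 0 dist 0.001 yaw now -179.0 tilt 0.17 eef [ 0.634  -0.054   0.1394] t 8.2 F [-0.2 -0.4 -2.9] op 0.0209 q6 -0.2
```

View pics/s4.png

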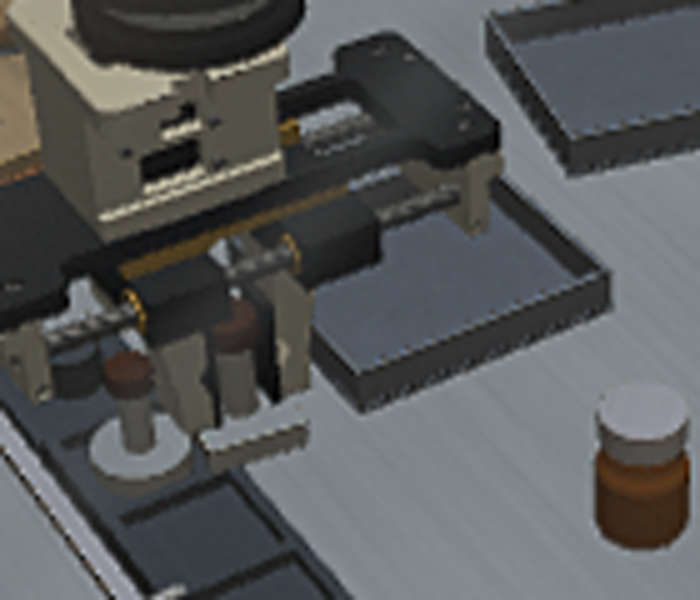

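```bash
python3 -c "
from h import *
plan(.44,-.245,.02)"
```

```text
plan [ 0.1976 -0.1878  0.1187] roll 0 dist 0.297 yaw now -179.0 tilt 0.17 eef [ 0.634  -0.054   0.1394] t 8.2 F [-0.2 -0.4 -2.9] op 0.0209 q6 -0.2
```

```bash
python3 -m creep '[[[0.015,-0.015,0,0],[0.04,-0.04,0,0],[0.07,-0.07,0,0],[0.10,-0.10,0,0],[0.13,-0.13,0,0],[0.16,-0.16,0.01,0],[0.185,-0.18,0.03,0],[0.198,-0.188,0.06,0],[0.198,-0.188,0.09,0],[0.198,-0.188,0.11,0],[0.198,-0.188,0.118,0],[0.198,-0.188,0.118,0],[0.198,-0.188,0.118,0]]]'
python3 -c "
from h import *
plan(.44,-.245,.02)"
```

```text
t: 9.5
eef_pos: [0.4388, -0.2455, 0.0203]
tool_rot: [-0.027, 3.141, -0.0]
wrist_force: [1.1, -0.7, -1.9]
opening: 0.0208
plan [-0.0012  0.0005  0.0003] roll 0 dist 0.001 yaw now -179.0 tilt 0.01 eef [ 0.4388 -0.2455  0.0203] t 9.5 F [ 1.1 -0.7 -1.9] op 0.0208 q6 0.14
```

```bash
python3 -m creep '[[[0,0,0.0015,0],[0,0,0.003,0],[0,0,0.003,0]]]'
python3 -m creep '[[[0,0,0,0],[0,0,0,0],[0,0,0,0],[0,0,-0.02,0],[0,0,-0.06,0],[0,0,-0.10,0],[0,0,-0.15,0],[0,0,-0.18,0]]]' 0.5
python3 - <<'E'
from h import *
s=shot('scene'); cv2.imwrite('pics/s5.png',cv2.resize(s['img'][130:270,200:400],None,fx=4,fy=4,interpolation=cv2.INTER_CUBIC))
plan(.46,.29,.24,180)
E
```

```text
t: 9.8
eef_pos: [0.4387, -0.2455, 0.0174]
tool_rot: [-0.027, 3.141, -0.0]
wrist_force: [0.3, -0.5, -1.0]
opening: 0.021
t: 10.6
eef_pos: [0.4394, -0.246, 0.2011]
tool_rot: [-0.027, 3.137, -0.002]
wrist_force: [0.9, -0.6, 0.4]
opening: 0.0436
plan [-0.0287  0.5362 -0.0365] roll 0.018 dist 0.538 yaw now -179.0 tilt 0.59 eef [ 0.4414 -0.2468  0.2052] t 10.65 F [2.6 0.  5.8] op 0.0433 q6 0.14
```

View pics/s5.png

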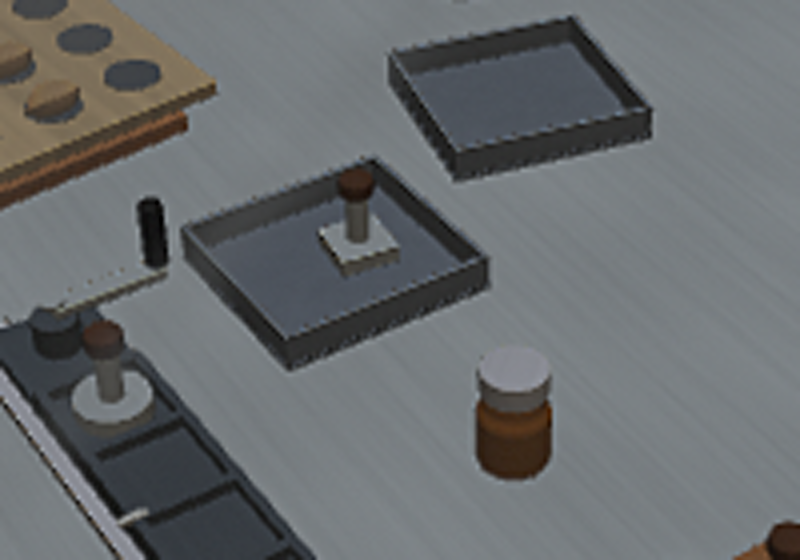

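The square stamp stands upright in the return tray (crop (358,215)). On to the stock board.

```bash
python3 -m creep '[[[-0.03,0.53,-0.04,0.018],[-0.03,0.53,-0.04,0.018],[-0.03,0.53,-0.04,0.018],[-0.03,0.53,-0.04,0.018],[-0.03,0.53,-0.04,0.018],[-0.03,0.53,-0.04,0.018],[-0.03,0.53,-0.04,0.018],[-0.03,0.53,-0.04,0.018],[-0.03,0.53,-0.04,0.018],[-0.03,0.53,-0.04,0.018],[-0.03,0.53,-0.04,0.018],[-0.03,0.53,-0.04,0.018],[-0.03,0.53,-0.04,0.018],[-0.03,0.53,-0.04,0.018]]]'
python3 - <<'E'
from h import *
plan(.46,.29,.24,180)
c=shot('wrist'); cv2.imwrite('pics/w6.png',c['img'])
import pickle; pickle.dump(c,open('w6.pkl','wb'))
E
```

```text
t: 12.05
eef_pos: [0.4592, 0.2842, 0.2368]
tool_rot: [-0.002, -3.141, 0.001]
wrist_force: [0.5, -0.9, -0.5]
opening: 0.0438
plan [-0.0008  0.0058 -0.0032] roll -0.001 dist 0.007 yaw now 179.9 tilt 0.03 eef [0.4592 0.2842 0.2368] t 12.05 F [ 0.5 -0.9 -0.5] op 0.0438 q6 -0.92
```

View pics/w6.png

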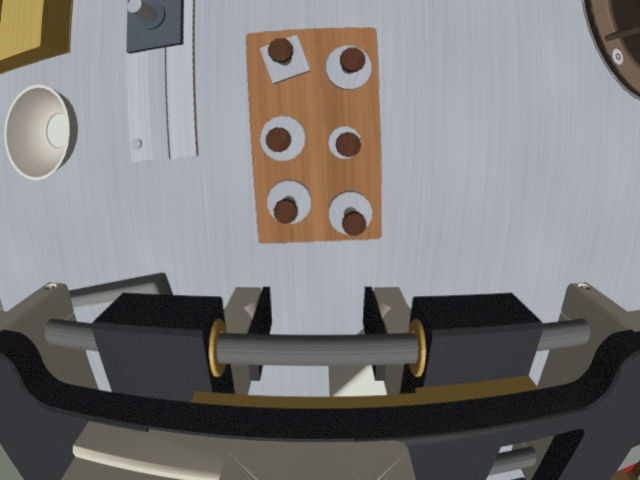

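Run:
```python
from h import *
import pickle; c=pickle.load(open('w6.pkl','rb'))
im=c['img']; b=im.astype(int)
cv2.imwrite('pics/w6c.png',cv2.resize(im[20:250,235:395],None,fx=2.5,fy=2.5,interpolation=cv2.INTER_CUBIC))
m=((b[...,2]<105)&(b[...,2]-b[...,0]>18)).astype(np.uint8)
n,l,s,cen=cv2.connectedComponentsWithStats(m)
for i in range(1,n):
    if 150<s[i][4]<900 and 240<cen[i][0]<390 and cen[i][1]<250: print('btn',np.round(cen[i],1),s[i][2:5],np.round(at_z(c,*cen[i],.08),4))
# feet: light grey low sat
m=((b.max(2)-b.min(2)<28)&(b.min(2)>125)).astype(np.uint8); 
n,l,s,cen=cv2.connectedComponentsWithStats(m)
P=heightmap_pts(c)
for i in range(1,n):
    if 200<s[i][4]<3000 and 240<cen[i][0]<390 and cen[i][1]<250:
        cn=max(cv2.findContours((l==i).astype(np.uint8),cv2.RETR_EXTERNAL,cv2.CHAIN_APPROX_NONE)[0],key=len)
        X=np.array([at_z(c,*p[0],.037)[:2] for p in cv2.convexHull(cn)]).astype(np.float32)
        (x,y),r=cv2.minEnclosingCircle(X*1000); print('foot',np.round(cen[i],1),s[i][4],'c',round(x,1),round(y,1),'diam',round(2*r,1))
for u,v in((300,100),(315,170),(300,225)): print(np.round(P[v,u],4))
```

```text
btn [280.1  49.7] [ 23  24 441] [0.4906 0.1343 0.08  ]
btn [352.2  59.2] [ 24  24 447] [0.4307 0.1428 0.08  ]
btn [277.7 139.2] [ 24  23 437] [0.493  0.2113 0.08  ]
btn [348.1 144.2] [ 25  23 446] [0.4339 0.2158 0.08  ]
btn [285.2 211.1] [ 23  25 429] [0.4877 0.2736 0.08  ]
btn [353.9 223.4] [ 23  24 420] [0.4278 0.2847 0.08  ]
foot [286.1  62.1] 996 c 490.7 133.8 diam 51.7
foot [346.2  70.6] 1019 c 430.5 142.2 diam 43.7
foot [284.5 137.4] 1091 c 493.0 211.4 diam 43.6
foot [338.9 139.3] 334 c 434.1 215.6 diam 31.7
foot [290.3 197.6] 982 c 488.0 274.4 diam 43.7
foot [348.3 208.4] 950 c 427.5 285.5 diam 43.5
[0.4765 0.174  0.0235]
[0.462  0.2443 0.0231]
[0.4777 0.301  0.0239]
```

View pics/w6c.png

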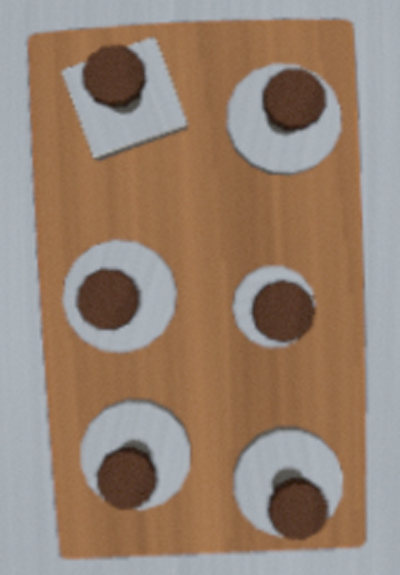

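```bash
python3 -c "
from h import *
plan(.4277,.285,.0385,135)"
```

```text
plan [0.0316 0.001  0.1986] roll 0.784 dist 0.201 yaw now 179.9 tilt 0.01 eef [0.4593 0.2839 0.2371] t 12.1 F [ 0.2 -0.2 -0.7] op 0.0441 q6 -0.92
```

```bash
python3 -m creep '[[[0.0316,0.001,0.04,0.15],[0.0316,0.001,0.07,0.29],[0.0316,0.001,0.10,0.43],[0.0316,0.001,0.11,0.57],[0.0316,0.001,0.11,0.71],[0.0316,0.001,0.12,0.784],[0.0316,0.001,0.15,0.784],[0.0316,0.001,0.175,0.784],[0.0316,0.001,0.19,0.784],[0.0316,0.001,0.1985,0.784],[0.0316,0.001,0.1985,0.784],[0.0316,0.001,0.1985,0.784]]]'
python3 - <<'E'
from h import *
plan(.4277,.285,.0385,135)
c=shot('scene'); cv2.imwrite('pics/s7.png',cv2.resize(c['img'][220:400,320:520],None,fx=4,fy=3.3,interpolation=cv2.INTER_CUBIC))
E
```

```text
t: 13.3
eef_pos: [0.4283, 0.2859, 0.0393]
tool_rot: [1.202, 2.902, 0.001]
wrist_force: [0.1, 0.3, 0.2]
opening: 0.0438
plan [-0.0002 -0.0011  0.0008] roll -0.0 dist 0.001 yaw now 135.0 tilt 0.05 eef [0.4283 0.2859 0.0393] t 13.3 F [0.1 0.3 0.2] op 0.0438 q6 -1.76
```

View pics/s7.png

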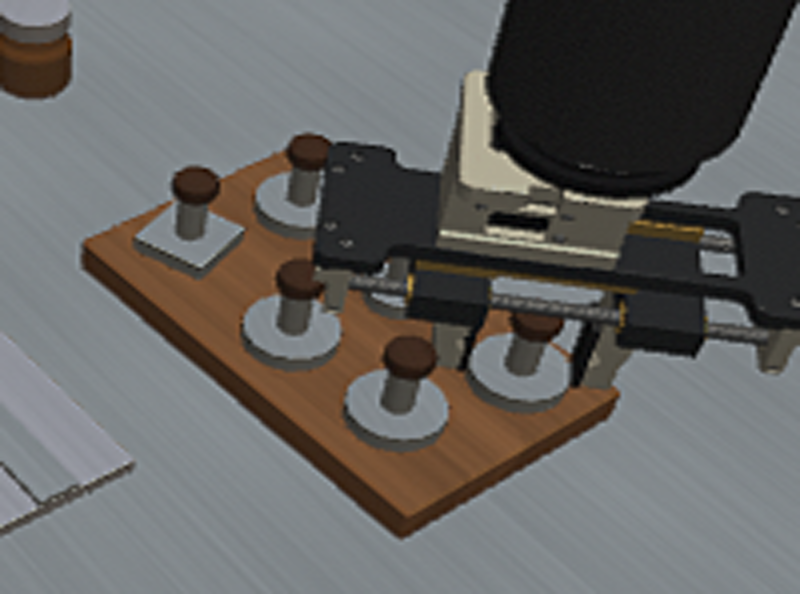

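```bash
python3 -m creep '[[[0,0,0,0],[0,0,0,0],[0,0,0,0],[0,0,0,0]]]' 1
python3 -m creep '[[[0,0,-0.01,0],[0,0,-0.03,0],[0,0,-0.05,0],[0,0,-0.07,0],[0,0,-0.08,0],[0,0,-0.08,0]]]'
python3 -c "
from h import *
plan(.6337,.0066,.12,-178.9)"
```

```text
t: 13.75
eef_pos: [0.4279, 0.2863, 0.0389]
tool_rot: [1.201, 2.903, 0.001]
wrist_force: [-1.3, -0.4, 1.6]
opening: 0.0206
t: 14.35
eef_pos: [0.4283, 0.2866, 0.1201]
tool_rot: [1.201, 2.902, 0.004]
wrist_force: [-0.7, 0.2, -1.1]
opening: 0.0208
plan [-3.432e-01 -5.300e-02 -2.000e-04] roll -0.804 dist 0.347 yaw now 135.0 tilt 0.17 eef [0.4283 0.2866 0.1201] t 14.35 F [-0.7  0.2 -1.1] op 0.0208 q6 -1.76
```

```bash
python3 -m creep '[[[-0.014,-0.002,0,-0.05],[-0.04,-0.006,0,-0.12],[-0.07,-0.011,0,-0.20],[-0.10,-0.016,0,-0.28],[-0.135,-0.021,0,-0.37],[-0.17,-0.026,0,-0.46],[-0.205,-0.032,0,-0.55],[-0.24,-0.037,0,-0.63],[-0.27,-0.042,0,-0.70],[-0.30,-0.046,0,-0.76],[-0.325,-0.050,0,-0.804],[-0.338,-0.052,0,-0.804],[-0.343,-0.053,0,-0.804],[-0.343,-0.053,0,-0.804]]]'
python3 - <<'E'
from h import *
plan(.6337,.0076,.039,-178.9)
c=shot('wrist'); cv2.imwrite('pics/w8.png',c['img'])
s=shot('scene'); cv2.imwrite('pics/s8.png',cv2.resize(s['img'][130:330,160:400],None,fx=3,fy=3))
E
```

```text
t: 15.75
eef_pos: [0.6326, 0.0058, 0.1177]
tool_rot: [0.027, -3.14, 0.0]
wrist_force: [0.1, 0.2, -1.5]
opening: 0.0208
plan [-0.0013  0.0018  0.0787] roll -0.002 dist 0.079 yaw now -179.0 tilt 0.08 eef [0.6326 0.0058 0.1177] t 15.75 F [ 0.1  0.2 -1.5] op 0.0208 q6 -0.3
```

View pics/w8.png

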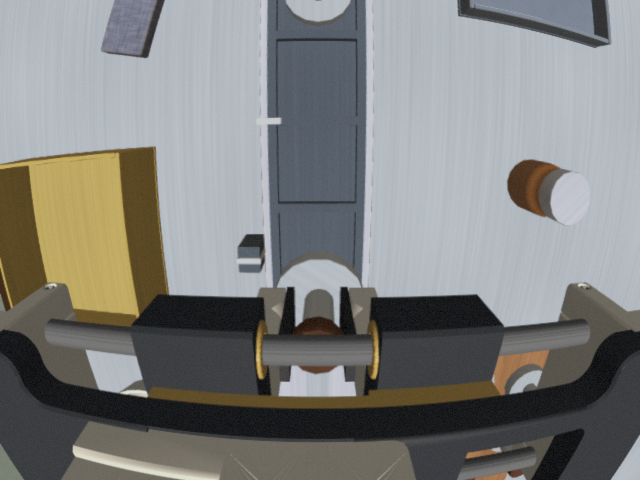

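View pics/s8.png

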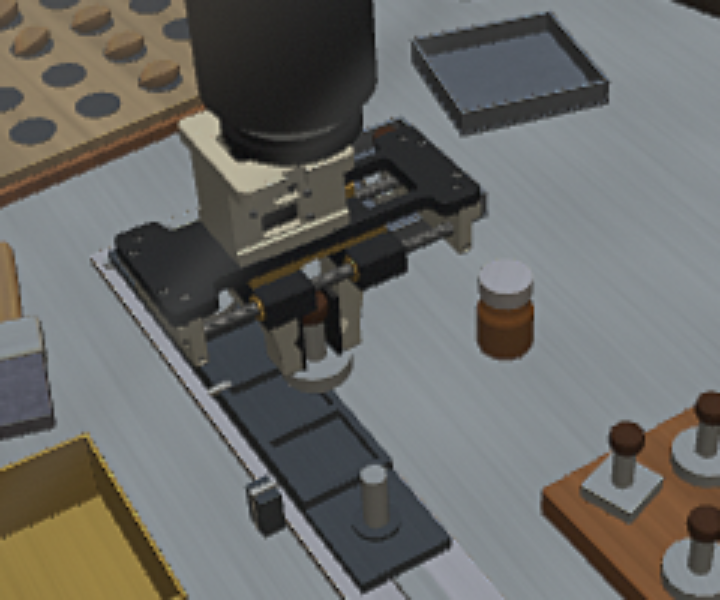

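```bash
python3 -m creep '[[[-0.0012,0.002,0.02,0],[-0.0012,0.002,0.04,0],[-0.0012,0.002,0.055,0],[-0.0012,0.002,0.065,0],[-0.0012,0.002,0.072,0],[-0.0012,0.002,0.076,0],[-0.0012,0.002,0.078,0],[-0.0012,0.002,0.078,0],[-0.0012,0.002,0.078,0]]]'
python3 -c "
from h import *
plan(.6337,.0076,.039,-178.9)"
```

```text
t: 16.75
eef_pos: [0.6345, 0.0081, 0.0411]
tool_rot: [-0.03, 3.141, 0.0]
wrist_force: [-0.1, 0.3, -1.5]
opening: 0.0209
plan [ 0.0008 -0.0004  0.0021] roll -0.0 dist 0.002 yaw now -178.9 tilt 0.05 eef [0.6345 0.0081 0.0411] t 16.75 F [-0.1  0.3 -1.5] op 0.0209 q6 -0.3
```

Still hanging (Fz −1.5, the stamp's weight); 2 mm more, then release and rise to look.

```bash
python3 -m creep '[[[0.0006,0,0.001,0],[0.0006,0,0.002,0],[0.0006,0,0.002,0]]]'
python3 -m creep '[[[0,0,0,0],[0,0,0,0],[0,0,0,0],[0,0,-0.02,0],[0,0,-0.05,0],[0,0,-0.08,0],[0,0.02,-0.12,0],[0,0.04,-0.16,0],[0,0.06,-0.19,0],[0,0.06,-0.19,0]]]' 0.5
python3 - <<'E'
from h import *
plan(.46,.29,.24,180)
c=shot('wrist'); cv2.imwrite('pics/w9.png',c['img'])
for cen,st in buttons(c,(240,400,0,340),30): print(np.round(cen,1),st[2:5],np.round(at_z(c,*cen,.08),4))
E
```

```text
t: 17.05
eef_pos: [0.6336, 0.008, 0.0389]
tool_rot: [-0.03, 3.141, -0.0]
wrist_force: [-0.6, 0.4, 0.8]
opening: 0.0208
t: 18.05
eef_pos: [0.635, 0.0704, 0.2342]
tool_rot: [-0.033, 3.133, 0.004]
wrist_force: [1.3, -0.8, 0.3]
opening: 0.0438
plan [ 0.1702  0.2233 -0.0068] roll 0.021 dist 0.281 yaw now -178.8 tilt 0.52 eef [0.635  0.0704 0.2342] t 18.05 F [ 1.3 -0.8  0.3] op 0.0438 q6 -0.4
[322.9 149.1] [ 24  23 434] [0.6337 0.0064 0.08  ]
```

View pics/w9.png

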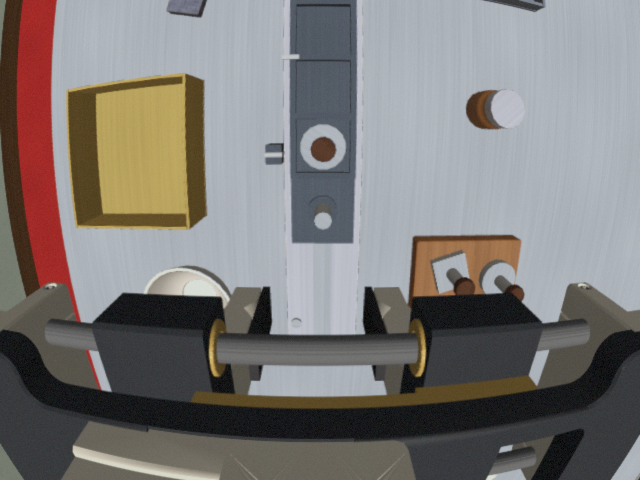

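```bash
python3 -m creep '[[[0.02,0.03,0,0.02],[0.05,0.07,0,0.02],[0.09,0.115,0,0.02],[0.13,0.16,0,0.02],[0.155,0.20,0,0.02],[0.17,0.223,0,0.02],[0.17,0.223,0,0.02]]]'
cat > stock.py <<'E'
from h import *
c=shot('wrist'); cv2.imwrite('pics/stock%d.png'%c['shot'],c['img']); b=c['img'].astype(int)
def comps(m,lo,hi):
    n,l,s,cen=cv2.connectedComponentsWithStats(m.astype(np.uint8))
    for i in range(1,n):
        if lo<s[i][4]<hi:
            X=at_z(c,*cen[i],.06)
            if .37<X[0]<.56 and .08<X[1]<.36: yield l==i,cen[i],s[i]
for m,cen,st in comps((b[...,2]<105)&(b[...,2]-b[...,0]>18),150,900): print('btn',np.round(cen,1),np.round(at_z(c,*cen,.08)[:2],4))
for m,cen,st in comps((b.max(2)-b.min(2)<28)&(b.min(2)>125),200,3000):
    cn=max(cv2.findContours(m.astype(np.uint8),cv2.RETR_EXTERNAL,cv2.CHAIN_APPROX_NONE)[0],key=len)
    X=np.array([at_z(c,*p[0],.037)[:2] for p in cv2.convexHull(cn)]).astype(np.float32)
    (x,y),r=cv2.minEnclosingCircle(X*1000); print('foot',np.round(cen,1),'c',round(x/1e3,4),round(y/1e3,4),'diam',round(2*r,1))
E
python3 stock.py; python3 -c "
from h import *
plan(.488,.274,.0385,135)"
```

```text
t: 18.8
eef_pos: [0.4556, 0.2906, 0.2276]
tool_rot: [0.005, -3.141, 0.0]
wrist_force: [0.3, -0.3, 0.7]
opening: 0.044
btn [275.5  40.3] [0.4904 0.1346]
btn [349.4  49.8] [0.4308 0.143 ]
btn [272.5 131.7] [0.4929 0.2113]
btn [345. 137.] [0.4339 0.2158]
btn [280.  205.8] [0.4876 0.2734]
foot [282.   53.9] c 0.4908 0.1336 diam 51.5
foot [343.9  63. ] c 0.4303 0.1422 diam 43.6
foot [280.1 131.2] c 0.4932 0.2115 diam 43.7
foot [335.9 134. ] c 0.4342 0.2156 diam 31.5
foot [286.1 192.7] c 0.488 0.2743 diam 43.6
plan [-0.0316 -0.015   0.1891] roll 0.788 dist 0.192 yaw now -179.8 tilt 0.08 eef [0.4566 0.2891 0.2276] t 18.85 F [ 1.  -1.8  0. ] op 0.0441 q6 -0.92
```

```bash
python3 -m creep '[[[-0.0316,-0.015,0.03,0.14],[-0.0316,-0.015,0.06,0.28],[-0.0316,-0.015,0.08,0.42],[-0.0316,-0.015,0.09,0.56],[-0.0316,-0.015,0.09,0.70],[-0.0316,-0.015,0.09,0.788],[-0.0316,-0.015,0.10,0.788],[-0.0316,-0.015,0.10,0.788]]]'
python3 -c "
from h import *
plan(.4878,.2738,.0385,135)"
```

```text
t: 19.65
eef_pos: [0.4893, 0.2711, 0.1264]
tool_rot: [-1.205, -2.9, 0.004]
wrist_force: [-0.5, -0.2, 0.9]
opening: 0.0437
plan [0.0029 0.0012 0.0879] roll -0.002 dist 0.088 yaw now 134.9 tilt 0.19 eef [0.4893 0.2711 0.1264] t 19.65 F [-0.5 -0.2  0.9] op 0.0437 q6 -1.64
```

```bash
python3 -m creep '[[[0.003,0.001,0.03,0],[0.003,0.001,0.055,0],[0.003,0.001,0.072,0],[0.003,0.001,0.082,0],[0.003,0.001,0.0875,0],[0.003,0.001,0.0875,0],[0.003,0.001,0.0875,0]]]'
python3 -c "
from h import *
plan(.4878,.2738,.0385,135)"
```

```text
t: 20.35
eef_pos: [0.4889, 0.2758, 0.0417]
tool_rot: [1.207, 2.9, 0.001]
wrist_force: [-0.6, 0.9, -0.4]
opening: 0.0439
plan [-0.0007 -0.0022  0.0032] roll -0.003 dist 0.004 yaw now 134.8 tilt 0.05 eef [0.4889 0.2758 0.0417] t 20.35 F [-0.6  0.9 -0.4] op 0.0439 q6 -1.65
```

```bash
python3 -m creep '[[[-0.0007,-0.002,0.002,0],[-0.0007,-0.002,0.003,0],[-0.0007,-0.002,0.003,0]]]'
python3 -m creep '[[[0,0,0,0],[0,0,0,0],[0,0,0,0],[0,0,0,0]]]' 1
python3 -m creep '[[[0,0,-0.01,0],[0,0,-0.03,0],[0,0,-0.05,0],[0,0,-0.07,0],[0,0,-0.08,0],[0,0,-0.08,0],[0,0,-0.08,0]]]'
python3 -c "
from h import *
plan(.6348,-.0514,.12,-178.9)"
```

```text
t: 20.65
eef_pos: [0.4875, 0.2736, 0.0383]
tool_rot: [1.207, 2.9, 0.001]
wrist_force: [-0.2, 0.4, -0.7]
opening: 0.0437
t: 21.05
eef_pos: [0.4875, 0.2737, 0.0381]
tool_rot: [-1.207, -2.9, -0.0]
wrist_force: [-1.2, 0.6, 1.0]
opening: 0.0208
t: 21.75
eef_pos: [0.4871, 0.2734, 0.1176]
tool_rot: [-1.208, -2.9, 0.001]
wrist_force: [-0.1, 0.7, -2.7]
opening: 0.0207
plan [-0.3346 -0.1239 -0.0024] roll -0.808 dist 0.357 yaw now 134.8 tilt 0.03 eef [0.4871 0.2734 0.1176] t 21.75 F [-0.1  0.7 -2.7] op 0.0207 q6 -1.65
```

```bash
python3 -m creep '[[[-0.014,-0.005,0,-0.05],[-0.04,-0.015,0,-0.12],[-0.07,-0.026,0,-0.20],[-0.10,-0.037,0,-0.28],[-0.135,-0.050,0,-0.37],[-0.17,-0.063,0,-0.46],[-0.205,-0.076,0,-0.55],[-0.24,-0.089,0,-0.63],[-0.27,-0.100,0,-0.70],[-0.30,-0.111,0,-0.76],[-0.32,-0.1185,0,-0.808],[-0.331,-0.1225,0,-0.808],[-0.3345,-0.124,0,-0.808],[-0.3345,-0.124,0,-0.808],[-0.3345,-0.124,0,-0.808]]]'
python3 -c "
from h import *
plan(.6348,-.0514,.0395,-178.9)"
```

```text
t: 23.25
eef_pos: [0.6347, -0.0503, 0.1178]
tool_rot: [0.03, -3.141, -0.0]
wrist_force: [-0.3, -0.0, -0.6]
opening: 0.0208
plan [-0.0001 -0.0011  0.0783] roll -0.0 dist 0.078 yaw now -178.9 tilt 0.03 eef [ 0.6347 -0.0503  0.1178] t 23.25 F [-0.3 -0.  -0.6] op 0.0208 q6 -0.21
```

```bash
python3 -m creep '[[[0,-0.001,0.02,0],[0,-0.001,0.04,0],[0,-0.001,0.055,0],[0,-0.001,0.065,0],[0,-0.001,0.072,0],[0,-0.001,0.076,0],[0,-0.001,0.0775,0],[0,-0.001,0.0775,0],[0,-0.001,0.0775,0]]]'
python3 -c "
from h import *
plan(.6348,-.0514,.039,-178.9)"
```

```text
t: 24.15
eef_pos: [0.6356, -0.0521, 0.0411]
tool_rot: [-0.03, 3.141, 0.0]
wrist_force: [-0.1, -0.0, -2.2]
opening: 0.021
plan [0.0008 0.0007 0.0021] roll -0.0 dist 0.002 yaw now -178.9 tilt 0.05 eef [ 0.6356 -0.0521  0.0411] t 24.15 F [-0.1 -0.  -2.2] op 0.021 q6 -0.2
```

```bash
python3 -m creep '[[[0.0008,0.0005,0.001,0],[0.0008,0.0005,0.002,0],[0.0008,0.0005,0.0025,0],[0.0008,0.0005,0.0025,0]]]'
python3 -m creep '[[[0,0,0,0],[0,0,0,0],[0,0,0,0],[0,0,-0.02,0],[0,0,-0.05,0],[0,0,-0.08,0],[0,0.02,-0.12,0],[0,0.04,-0.16,0],[0,0.06,-0.19,0],[0,0.06,-0.19,0]]]' 0.5
python3 - <<'E'
from h import *
plan(.46,.29,.235,180)
c=shot('wrist'); cv2.imwrite('pics/w10.png',c['img'])
for cen,st in buttons(c,(240,400,0,340),30): print(np.round(cen,1),st[2:5],np.round(at_z(c,*cen,.08),4))
E
```

```text
t: 24.55
eef_pos: [0.6343, -0.0517, 0.0381]
tool_rot: [0.03, -3.141, 0.0]
wrist_force: [-0.8, 0.2, -1.0]
opening: 0.021
t: 25.55
eef_pos: [0.6358, 0.0105, 0.2339]
tool_rot: [-0.033, 3.132, 0.002]
wrist_force: [0.4, 0.4, 0.0]
opening: 0.0439
plan [ 0.1698  0.2832 -0.0023] roll 0.021 dist 0.33 yaw now -178.8 tilt 0.53 eef [0.6358 0.0105 0.2339] t 25.55 F [0.4 0.4 0. ] op 0.0439 q6 -0.3
[324.1  16.8] [ 24  25 453] [ 0.6361 -0.1674  0.08  ]
[323.2 151.3] [ 24  24 429] [ 0.6344 -0.0518  0.08  ]
[322.3 218. ] [ 23  25 437] [0.6338 0.0057 0.08  ]
```

View pics/w10.png

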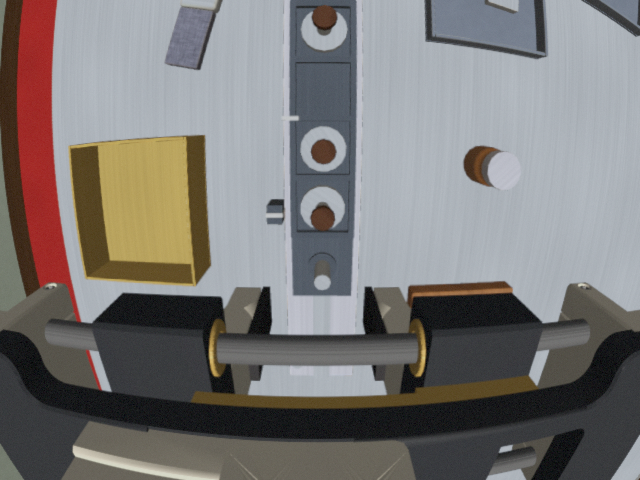

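Places 3 and 4 are filled, the stamps centred at (323,150) and (322,210). Back to the stock for the third.

```bash
python3 -m creep '[[[0.02,0.03,0,0.02],[0.05,0.075,0,0.02],[0.08,0.12,0,0.02],[0.11,0.165,0,0.02],[0.135,0.21,0,0.02],[0.155,0.25,0,0.02],[0.17,0.283,0,0.02],[0.17,0.283,0,0.02],[0.17,0.283,0,0.02]]]'
python3 stock.py; python3 -c "
from h import *
plan(.493,.2114,.0385,135)"
```

```text
t: 26.5
eef_pos: [0.4571, 0.2884, 0.227]
tool_rot: [0.002, -3.14, 0.002]
wrist_force: [0.0, -0.0, 0.2]
opening: 0.0439
btn [276.7  42.8] [0.4905 0.1345]
btn [351.   52.4] [0.4307 0.1429]
btn [273.9 134.6] [0.493  0.2114]
btn [346.6 139.8] [0.4339 0.2158]
foot [283.2  56.3] c 0.4911 0.1337 diam 52.2
foot [345.   65.4] c 0.4305 0.1423 diam 43.7
foot [281.4 133.6] c 0.4933 0.2114 diam 43.7
foot [336.9 135.7] c 0.4342 0.2156 diam 31.5
plan [-0.0357 -0.076   0.1887] roll 0.785 dist 0.207 yaw now 180.0 tilt 0.1 eef [0.4575 0.2877 0.2271] t 26.55 F [-0.1 -0.4 -0.6] op 0.0435 q6 -0.92
```

```bash
python3 -m creep '[[[-0.03,-0.02,0.02,0.14],[-0.0355,-0.05,0.05,0.28],[-0.0355,-0.075,0.075,0.42],[-0.0355,-0.076,0.09,0.56],[-0.0355,-0.076,0.09,0.70],[-0.0355,-0.076,0.09,0.785],[-0.0355,-0.076,0.10,0.785],[-0.0355,-0.076,0.10,0.785],[-0.0355,-0.076,0.10,0.785]]]'
python3 -c "
from h import *
plan(.493,.2114,.0385,135)"
```

```text
t: 27.45
eef_pos: [0.4932, 0.2112, 0.1274]
tool_rot: [-1.201, -2.902, 0.002]
wrist_force: [-0.1, 1.0, -0.7]
opening: 0.0438
plan [0.0003 0.0001 0.0889] roll 0.0 dist 0.089 yaw now 135.0 tilt 0.07 eef [0.4932 0.2112 0.1274] t 27.45 F [-0.1  1.  -0.7] op 0.0438 q6 -1.55
```

```bash
python3 -m creep '[[[0,0,0.03,0],[0,0,0.055,0],[0,0,0.072,0],[0,0,0.082,0],[0,0,0.0885,0],[0,0,0.0885,0],[0,0,0.0885,0],[0,0,0.0885,0]]]'
python3 -c "
from h import *
plan(.493,.2114,.0385,135)"
```

```text
t: 28.25
eef_pos: [0.4938, 0.2125, 0.0404]
tool_rot: [1.202, 2.902, 0.002]
wrist_force: [-0.0, 0.4, 0.3]
opening: 0.0438
plan [-0.0002 -0.0013  0.0019] roll -0.0 dist 0.002 yaw now 135.0 tilt 0.09 eef [0.4938 0.2125 0.0404] t 28.25 F [-0.   0.4  0.3] op 0.0438 q6 -1.56
```

```bash
python3 -m creep '[[[0,-0.001,0.001,0],[0,-0.001,0.0015,0]]]'
python3 -m creep '[[[0,0,0,0],[0,0,0,0],[0,0,0,0],[0,0,0,0]]]' 1
python3 -m creep '[[[0,0,-0.01,0],[0,0,-0.03,0],[0,0,-0.05,0],[0,0,-0.07,0],[0,0,-0.08,0],[0,0,-0.08,0],[0,0,-0.08,0]]]'
python3 -c "
from h import *
plan(.6360,-.1094,.12,-178.9)"
```

```text
t: 28.45
eef_pos: [0.4927, 0.2114, 0.0384]
tool_rot: [1.203, 2.902, 0.001]
wrist_force: [0.4, -1.0, -0.1]
opening: 0.0435
t: 28.85
eef_pos: [0.4926, 0.2114, 0.0381]
tool_rot: [-1.203, -2.902, -0.0]
wrist_force: [-1.1, 0.3, 0.2]
opening: 0.021
t: 29.55
eef_pos: [0.4922, 0.2111, 0.1176]
tool_rot: [-1.203, -2.901, 0.0]
wrist_force: [-0.3, 0.7, -1.5]
opening: 0.0208
plan [-0.3284 -0.1247 -0.0024] roll -0.806 dist 0.351 yaw now 134.9 tilt 0.03 eef [0.4922 0.2111 0.1176] t 29.55 F [-0.3  0.7 -1.5] op 0.0208 q6 -1.56
```

```bash
python3 -m creep '[[[-0.014,-0.005,0,-0.05],[-0.04,-0.015,0,-0.12],[-0.07,-0.027,0,-0.20],[-0.10,-0.038,0,-0.28],[-0.135,-0.051,0,-0.37],[-0.17,-0.064,0,-0.46],[-0.205,-0.078,0,-0.55],[-0.24,-0.091,0,-0.63],[-0.27,-0.102,0,-0.70],[-0.30,-0.114,0,-0.76],[-0.32,-0.1215,0,-0.806],[-0.328,-0.1245,0,-0.806],[-0.328,-0.1245,0,-0.806],[-0.328,-0.1245,0,-0.806]]]'
python3 -c "
from h import *
plan(.636,-.1094,.0395,-178.9)"
```

```text
t: 30.95
eef_pos: [0.6356, -0.1082, 0.1171]
tool_rot: [0.03, -3.14, -0.0]
wrist_force: [0.2, 0.5, -1.1]
opening: 0.0211
plan [-0.0005 -0.0012  0.0776] roll -0.0 dist 0.078 yaw now -178.9 tilt 0.09 eef [ 0.6356 -0.1082  0.1171] t 30.95 F [ 0.2  0.5 -1.1] op 0.0211 q6 -0.11
```

```bash
python3 -m creep '[[[0,-0.001,0.02,0],[0,-0.001,0.04,0],[0,-0.001,0.055,0],[0,-0.001,0.065,0],[0,-0.001,0.072,0],[0,-0.001,0.076,0],[0,-0.001,0.0775,0],[0,-0.001,0.0775,0],[0,-0.001,0.0775,0]]]'
python3 -c "
from h import *
plan(.636,-.1094,.039,-178.9)"
```

```text
t: 31.85
eef_pos: [0.6367, -0.1097, 0.0412]
tool_rot: [-0.031, 3.14, -0.0]
wrist_force: [0.2, -0.1, -1.9]
opening: 0.0208
plan [0.0007 0.0003 0.0022] roll 0.001 dist 0.002 yaw now -178.9 tilt 0.05 eef [ 0.6367 -0.1097  0.0412] t 31.85 F [ 0.2 -0.1 -1.9] op 0.0208 q6 -0.11
```

```bash
python3 -m creep '[[[0.0007,0,0.001,0],[0.0007,0,0.002,0],[0.0007,0,0.0025,0],[0.0007,0,0.0025,0]]]'
python3 -m creep '[[[0,0,0,0],[0,0,0,0],[0,0,0,0],[0,0,-0.02,0],[0,0,-0.05,0],[0,0,-0.08,0],[0,0,-0.12,0],[0,0.0,-0.15,0],[0,0,-0.17,0],[0,0,-0.17,0],[0,0,-0.17,0]]]' 0.5
python3 - <<'E'
from h import *
plan(.46,.29,.235,180)
c=shot('wrist'); cv2.imwrite('pics/w11.png',c['img'])
import pickle; pickle.dump(c,open('w11.pkl','wb'))
for cen,st in buttons(c,(240,400,0,340),30): print(np.round(cen,1),st[2:5],np.round(at_z(c,*cen,.08),4))
s=shot('scene'); cv2.imwrite('pics/s11.png',cv2.resize(s['img'][170:390,180:480],None,fx=2.6,fy=2.6,interpolation=cv2.INTER_CUBIC))
E
```

```text
t: 32.25
eef_pos: [0.6356, -0.1098, 0.0382]
tool_rot: [-0.031, 3.141, -0.0]
wrist_force: [0.1, 0.8, -0.3]
opening: 0.0212
t: 33.35
eef_pos: [0.6357, -0.1096, 0.2084]
tool_rot: [-0.031, 3.14, 0.001]
wrist_force: [0.0, 0.9, -0.7]
opening: 0.0439
plan [ 0.1677  0.403  -0.0266] roll 0.02 dist 0.437 yaw now -178.9 tilt 0.07 eef [ 0.6357 -0.1096  0.2084] t 33.35 F [ 0.   0.9 -0.7] op 0.0439 q6 -0.11
[319.3 157.3] [ 26  26 525] [ 0.6362 -0.1689  0.08  ]
[317.7 229.8] [ 25  26 511] [ 0.6363 -0.1111  0.08  ]
[318.4 295. ] [ 25  25 458] [ 0.6345 -0.0535  0.08  ]
```

View pics/w11.png

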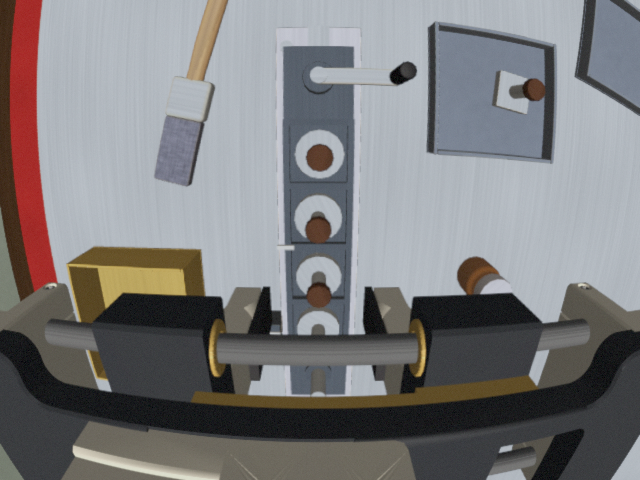

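View pics/s11.png

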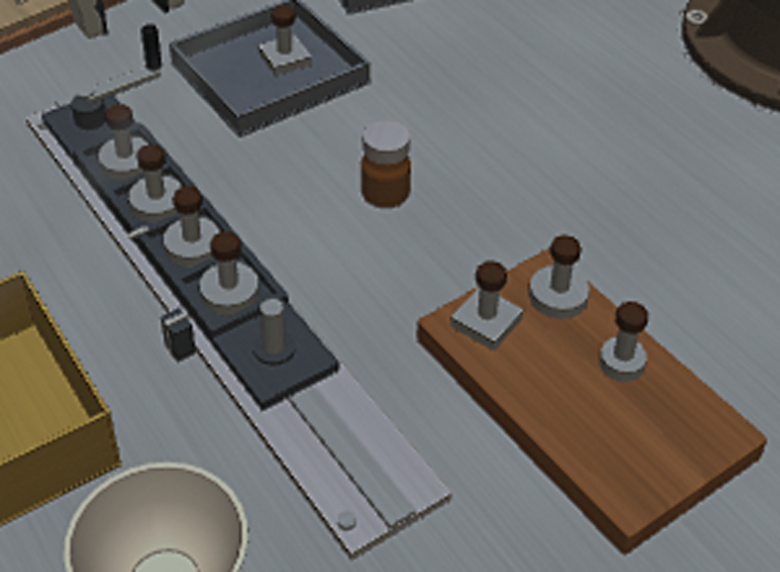

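```bash
cat > lev.py <<'E'
from h import *
def lever(c,box,piv):
    x0,x1,y0,y1=box
    g=c['img'][y0:y1,x0:x1].max(2)
    n,l,s,cen=cv2.connectedComponentsWithStats((g<60).astype(np.uint8))
    i=1+np.argmax(s[1:,4]); m=l==i
    vs,us=np.nonzero(m); pts=np.stack([us+x0,vs+y0],1)
    ctr=pts.mean(0); X=at_z(c,*ctr,.076)
    u=np.array([-.0198,.9998]); n_=np.array([.9998,.0198])
    d=X[:2]-piv; th=np.arctan2(-(d@u),-(d@n_))
    print('lever px',np.round(ctr,1),s[i],'post',np.round(X,4),'r',round(np.hypot(*d),4),'theta',round(th,3))
    return X
E
python3 - <<'E'
from lev import *
import pickle; c=pickle.load(open('w11.pkl','rb'))
lever(c,(380,425,55,95),np.array([.6384,-.2354]))
print('pivot hub', at_z(c,319,76,.05))
cv2.imwrite('pics/w11c.png',cv2.resize(c['img'][20:180,270:440],None,fx=4,fy=3.7,interpolation=cv2.INTER_CUBIC))
t=shot('scene'); r=recognise(t,'lever_post'); print([ (np.round(a['rect']),a['confidence']) for a in r])
b=t['img'].max(2); 
lever(t,(230,250,172,202),np.array([.6384,-.2354]))
E
```

```text
lever px [401.9  74. ] [ 10   7  26  22 283] post [ 0.5735 -0.2374  0.076 ] r 0.0649 theta 0.011
pivot hub [ 0.63765934 -0.23596196  0.05      ]
[(array([227., 199.,  32.,  43.]), 0.82)]
lever px [237.8 187.8] [ 4  8  8 17 99] post [ 0.5709 -0.2381  0.076 ] r 0.0675 theta 0.02
```

View pics/w11c.png

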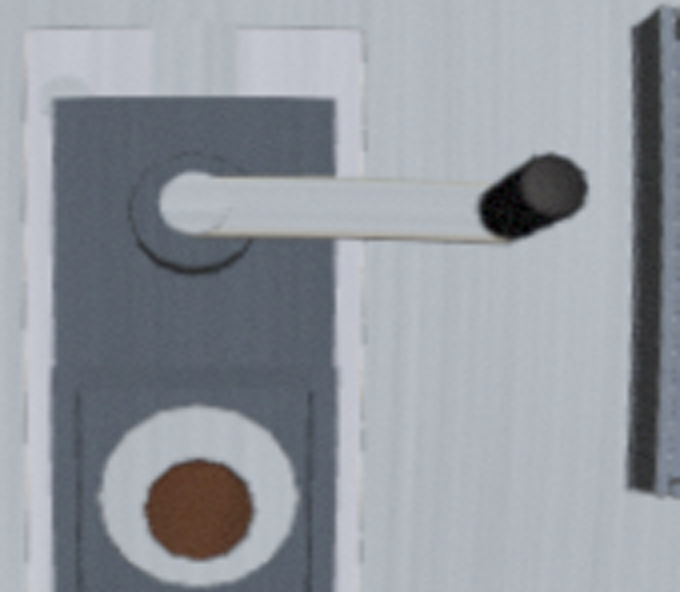

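```bash
python3 -c "
from h import *
plan(.5735,-.2382,.13,91.1)"
```

```text
plan [ 0.0639 -0.1272  0.0769] roll 1.572 dist 0.162 yaw now -178.9 tilt 0.12 eef [ 0.635  -0.1097  0.2068] t 33.55 F [-0.4 -0.3  0.8] op 0.0439 q6 -0.11
```

```bash
python3 -m creep '[[[0.006,-0.012,0.0,0.14],[0.012,-0.025,0.0,0.29],[0.02,-0.04,0.0,0.43],[0.03,-0.06,0.0,0.58],[0.04,-0.08,0.01,0.72],[0.05,-0.10,0.02,0.87],[0.06,-0.12,0.03,1.01],[0.064,-0.127,0.04,1.16],[0.064,-0.127,0.05,1.30],[0.064,-0.127,0.06,1.45],[0.064,-0.127,0.07,1.572],[0.064,-0.127,0.077,1.572],[0.064,-0.127,0.077,1.572],[0.064,-0.127,0.077,1.572]]]' 0.6
python3 - <<'E'
from h import *
plan(.5735,-.2382,.061,91.1)
s=shot('scene'); cv2.imwrite('pics/s12.png',cv2.resize(s['img'][120:270,160:360],None,fx=4,fy=4,interpolation=cv2.INTER_CUBIC))
c=shot('wrist'); cv2.imwrite('pics/w12.png',c['img'])
E
```

```text
t: 34.95
eef_pos: [0.5742, -0.238, 0.1309]
tool_rot: [-2.197, -2.245, 0.001]
wrist_force: [0.1, -0.0, 0.6]
opening: 0.035
plan [-0.0002 -0.0007  0.0699] roll 0.003 dist 0.07 yaw now 91.3 tilt 0.03 eef [ 0.5742 -0.238   0.1309] t 34.95 F [ 0.1 -0.   0.6] op 0.035 q6 -1.47
```

View pics/s12.png

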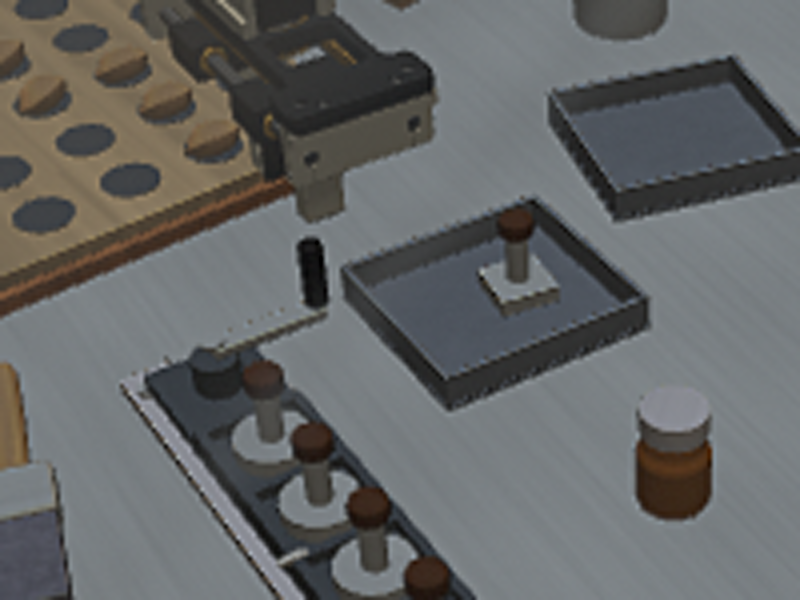

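View pics/w12.png

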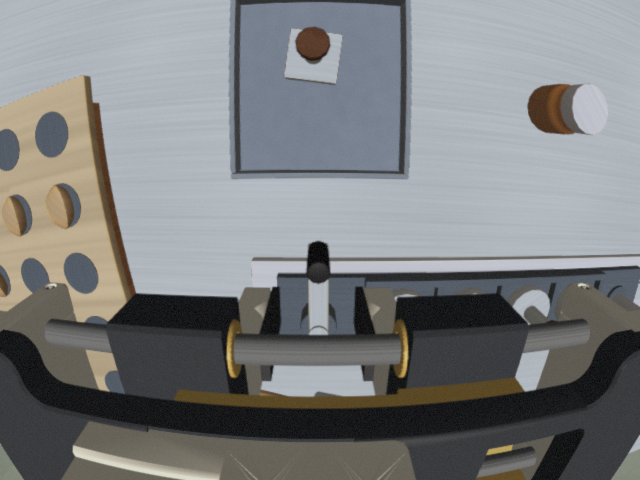

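```bash
python3 - <<'E'
from h import *
c=shot('wrist'); print('top',at_z(c,318,271,.097),'bottom',at_z(c,317,249,.057)); plan(.5735,-.2382,.061,91.1)
E
python3 -m creep '[[[0,0,0.02,0],[0,0,0.04,0],[0,0,0.055,0],[0,0,0.065,0],[0,0,0.069,0],[0,0,0.069,0]]]'
python3 -c "
from h import *
plan(.5735,-.2382,.061,91.1)"
```

```text
top [ 0.57201127 -0.23792118  0.097     ] bottom [ 0.57257701 -0.2384802   0.057     ]
plan [-0.0002 -0.0011  0.0706] roll 0.001 dist 0.071 yaw now 91.2 tilt 0.05 eef [ 0.5746 -0.238   0.1316] t 35.1 F [-0.1 -0.6 -0.5] op 0.0345 q6 -1.47
t: 35.7
eef_pos: [0.5742, -0.238, 0.062]
tool_rot: [-2.2, -2.242, 0.0]
wrist_force: [0.6, -0.0, 0.3]
opening: 0.0353
plan [-0.0002 -0.0007  0.001 ] roll -0.0 dist 0.001 yaw now 91.1 tilt 0.02 eef [ 0.5742 -0.238   0.062 ] t 35.7 F [ 0.6 -0.   0.3] op 0.0353 q6 -1.47
```

```bash
python3 -m creep '[[[0,0,0,0],[0,0,0,0],[0,0,0,0]]]' 0.78
python3 -c "
import numpy as np
for t in np.arange(.115,1.5,.1): print(round(t,2),np.round([-.065*(np.sin(t)-np.sin(.015)),.065*(np.cos(.015)-np.cos(t)),-(t-.015)],4))"
```

```text
t: 36.0
eef_pos: [0.5746, -0.238, 0.0628]
tool_rot: [2.2, 2.242, 0.001]
wrist_force: [-0.4, 0.7, -0.1]
opening: 0.0205
0.12 [-0.0065  0.0004 -0.1   ]
0.22 [-0.0129  0.0015 -0.2   ]
0.32 [-0.0192  0.0032 -0.3   ]
0.42 [-0.0252  0.0055 -0.4   ]
0.52 [-0.031   0.0084 -0.5   ]
0.62 [-0.0365  0.0119 -0.6   ]
0.72 [-0.0416  0.0159 -0.7   ]
0.82 [-0.0463  0.0204 -0.8   ]
0.92 [-0.0505  0.0254 -0.9   ]
1.02 [-0.0542  0.0307 -1.    ]
1.12 [-0.0574  0.0364 -1.1   ]
1.22 [-0.06    0.0424 -1.2   ]
1.32 [-0.0619  0.0485 -1.3   ]
1.42 [-0.0632  0.0549 -1.4   ]
```

```bash
python3 -m creep '[[[-0.0065,0.0004,0,-0.10],[-0.0129,0.0015,0,-0.20],[-0.0192,0.0032,0,-0.30],[-0.0252,0.0055,0,-0.40],[-0.0310,0.0084,0,-0.50],[-0.0365,0.0119,0,-0.60],[-0.0416,0.0159,0,-0.70],[-0.0463,0.0204,0,-0.80],[-0.0505,0.0254,0,-0.90],[-0.0542,0.0307,0,-1.00],[-0.0574,0.0364,0,-1.10],[-0.0600,0.0424,0,-1.20],[-0.0619,0.0485,0,-1.30],[-0.0632,0.0549,0,-1.40],[-0.0632,0.0549,0,-1.40]]]'
python3 - <<'E'
from h import *
plan(.5735,-.2382,.061,171)
c=shot('wrist'); cv2.imwrite('pics/w13.png',c['img'])
s=shot('scene'); cv2.imwrite('pics/s13.png',cv2.resize(s['img'][120:270,160:360],None,fx=4,fy=4,interpolation=cv2.INTER_CUBIC))
E
```

```text
t: 37.5
eef_pos: [0.6303, -0.3001, 0.062]
tool_rot: [-0.236, -3.132, -0.0]
wrist_force: [0.2, 0.1, -0.5]
opening: 0.0194
plan [0.0654 0.0527 0.001 ] roll 0.007 dist 0.084 yaw now 171.4 tilt 0.04 eef [ 0.6303 -0.3001  0.062 ] t 37.5 F [ 0.2  0.1 -0.5] op 0.0194 q6 0.02
```

View pics/w13.png

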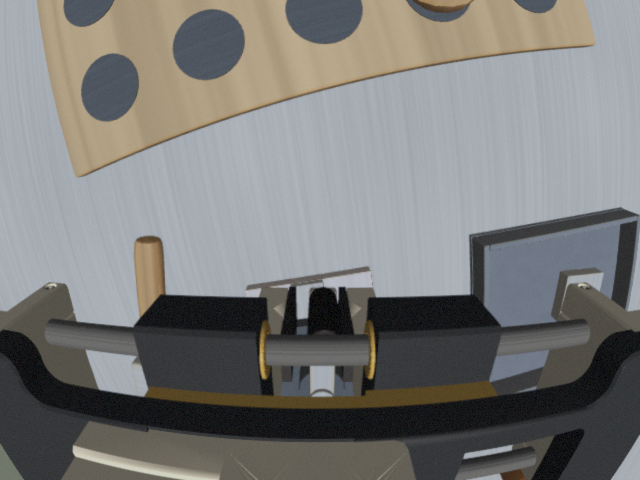

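View pics/s13.png

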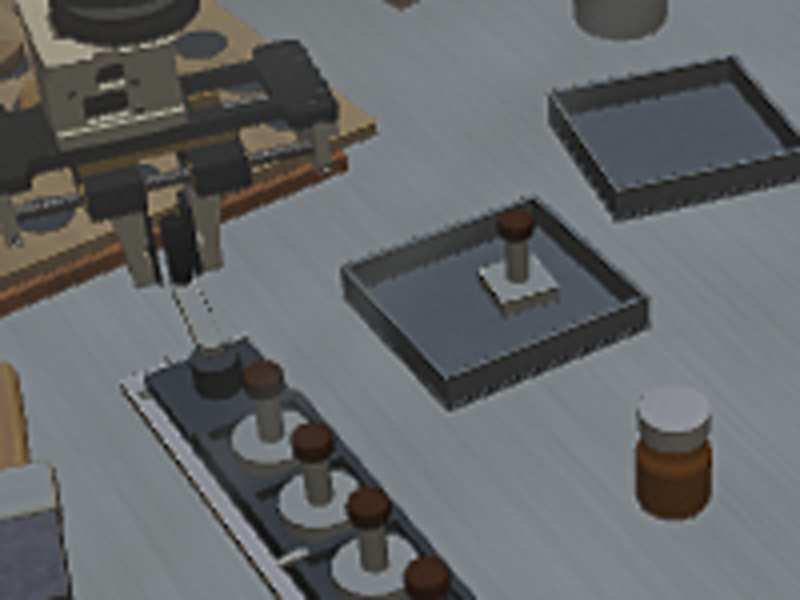

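```bash
python3 -m creep '[[[-0.002,0,0,0],[-0.003,0,0,0],[-0.003,0,0,0]]]'
python3 -m creep '[[[-0.001,0,0,0],[-0.0015,0,0,0],[-0.0015,0,0,0]]]'
python3 -m creep '[[[-0.001,0,0,0],[-0.0015,0,0,0],[-0.0015,0,0,0]]]'
```

```text
t: 37.9
eef_pos: [0.6306, -0.3002, 0.062]
tool_rot: [-0.242, -3.128, -0.001]
wrist_force: [-7.9, 3.2, 5.3]
opening: 0.0194
t: 38.2
eef_pos: [0.6306, -0.3003, 0.0619]
tool_rot: [-0.242, -3.125, -0.002]
wrist_force: [-11.6, 3.5, 7.6]
opening: 0.0191
t: 38.5
eef_pos: [0.6307, -0.3003, 0.0618]
tool_rot: [-0.242, -3.123, -0.002]
wrist_force: [-16.0, 4.4, 11.3]
opening: 0.0191
```

```bash
python3 -m creep '[[[0.003,0,0,0],[0.006,0,0,0],[0.006,0,0,0]]]'
python3 -m creep '[[[0,0,0,0],[0,0,0,0],[0,0,0,0],[0,0,-0.03,0],[0,0.0,-0.07,0],[0,0.02,-0.11,0],[0,0.05,-0.14,0],[0,0.08,-0.15,0],[0,0.10,-0.15,0],[0,0.10,-0.15,0]]]' 0.6
python3 - <<'E'
from h import *
plan(.63,.07,.2,181.1)
c=shot('wrist'); cv2.imwrite('pics/w14.png',c['img'])
import pickle; pickle.dump(c,open('w14.pkl','wb'))
E
```

```text
t: 38.8
eef_pos: [0.6304, -0.3002, 0.0625]
tool_rot: [0.24, 3.131, -0.0]
wrist_force: [-2.4, 0.4, 0.6]
opening: 0.0193
t: 39.8
eef_pos: [0.6463, -0.1989, 0.2129]
tool_rot: [0.235, 3.131, 0.001]
wrist_force: [-0.2, 0.4, -0.0]
opening: 0.0353
plan [0.0562 0.2634 0.013 ] roll -0.169 dist 0.27 yaw now 171.4 tilt 0.11 eef [ 0.6463 -0.1989  0.2129] t 39.8 F [-0.2  0.4 -0. ] op 0.0353 q6 -0.14
```

View pics/w14.png

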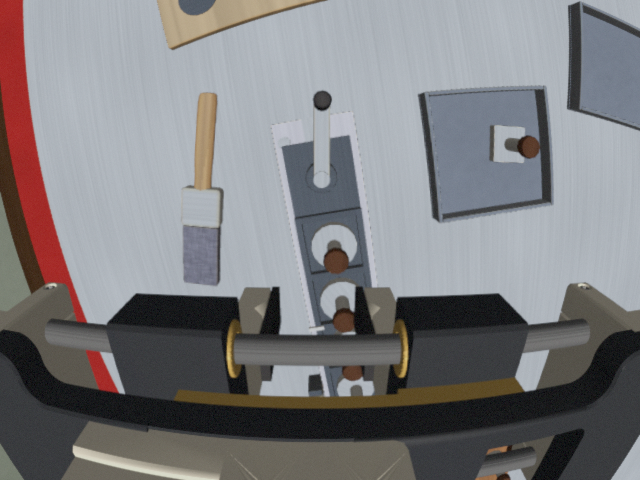

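Run:
```python
from lev import *
import pickle; c=pickle.load(open('w14.pkl','rb'))
lever(c,(305,340,85,115),np.array([.6384,-.2354]))
print('ptr',at_z(c,316,329,.033),'hub',at_z(c,321,180,.06))
```

```text
lever px [321.8 103.1] [ 9  7 17 18 91] post [ 0.6287 -0.2988  0.076 ] r 0.0641 theta 1.4
ptr [ 0.66674662 -0.07953699  0.033     ] hub [ 0.63861987 -0.23605051  0.06      ]
```

```bash
python3 -m creep '[[[0.01,0.04,0,-0.04],[0.02,0.08,0,-0.08],[0.03,0.125,0,-0.12],[0.04,0.17,0,-0.169],[0.05,0.22,0,-0.169],[0.06,0.265,0,-0.169],[0.067,0.305,0,-0.169],[0.07,0.332,0,-0.169],[0.07,0.332,0,-0.169],[0.07,0.332,0,-0.169]]]'
python3 - <<'E'
from h import *
plan(.632,.065,.04,181.1)
c=shot('wrist'); cv2.imwrite('pics/w15.png',c['img'])
s=shot('scene'); cv2.imwrite('pics/s15.png',cv2.resize(s['img'][170:390,180:480],None,fx=2.6,fy=2.6,interpolation=cv2.INTER_CUBIC))
import pickle; pickle.dump((c,s),open('w15.pkl','wb'))
for n,p in(('w',c),('s',s)):
    print(n,[(np.round(r['location'],1),r['confidence']) for r in pinpoint(p,'pull_post')])
E
```

```text
t: 40.85
eef_pos: [0.6265, 0.1373, 0.2115]
tool_rot: [0.028, -3.141, 0.001]
wrist_force: [-0.2, 0.2, 0.3]
opening: 0.0349
plan [-0.0044 -0.0723  0.1715] roll -0.002 dist 0.186 yaw now -179.0 tilt 0.06 eef [0.6265 0.1373 0.2115] t 40.85 F [-0.2  0.2  0.3] op 0.0349 q6 -0.5
w [(array([312.3, 147.2]), 0.71)]
s [(array([283.5, 293.2]), 0.6), (array([166.5, 244.9]), 0.2)]
```

View pics/w15.png

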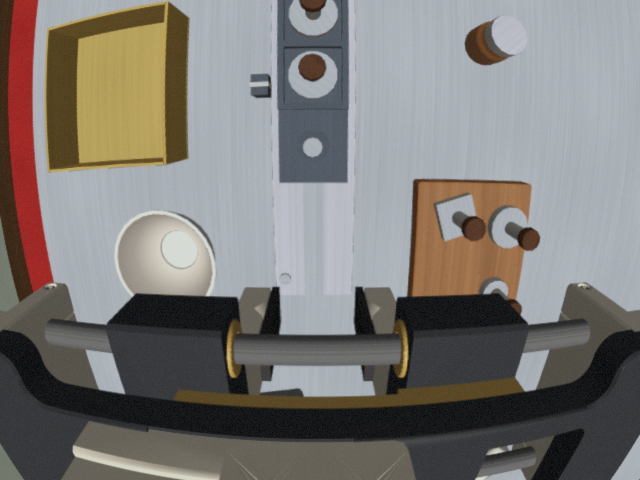

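View pics/s15.png

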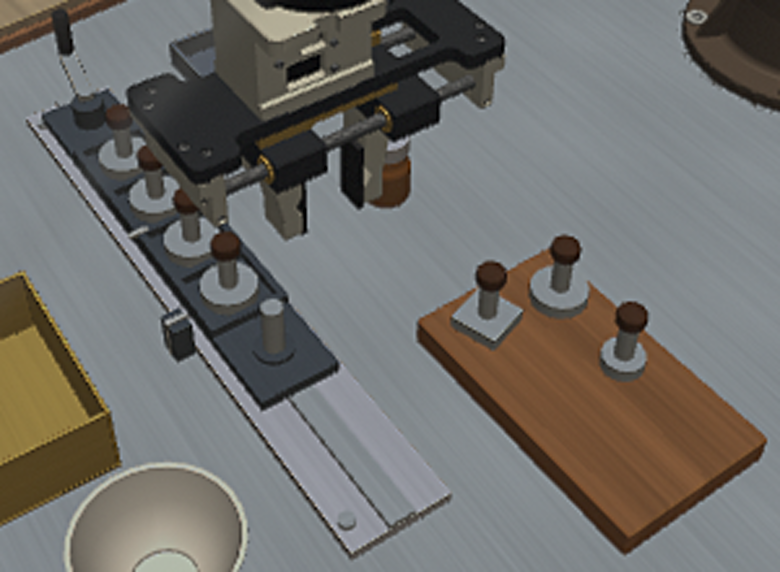

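Run:
```python
from h import *
import pickle; c,s=pickle.load(open('w15.pkl','rb'))
print(at_z(c,312.5,147,.07),'bowl? ', 'ptrmark', )
X=at_z(c,312.5,147,.07)
print(tri(c,(312.5,147),s,(180+272/2.6,170+305/2.6)))
# circle refine of post top
g=c['img'][130:165,295:330].mean(2); ys,xs=np.nonzero(g>150); print('cent',xs.mean()+295,ys.mean()+130,len(xs))
plan(X[0],X[1],.10,91.1)
```

```text
[0.63211839 0.07074577 0.07      ] bowl?  ptrmark
(array([0.63071284, 0.07137857, 0.07120976]), np.float64(0.003112514193361487))
cent 312.29454545454547 146.96 275
plan [-0.0046 -0.0654  0.112 ] roll 1.567 dist 0.13 yaw now -179.1 tilt 0.02 eef [0.6266 0.1361 0.212 ] t 41.05 F [-0.1 -0.6 -0.5] op 0.0352 q6 -0.5
```

```bash
python3 -m creep '[[[-0.001,-0.01,0,0.14],[-0.002,-0.02,0,0.28],[-0.003,-0.03,0,0.43],[-0.004,-0.04,0,0.57],[-0.005,-0.05,0,0.72],[-0.005,-0.06,0,0.86],[-0.005,-0.065,0.02,1.01],[-0.005,-0.065,0.04,1.15],[-0.005,-0.065,0.06,1.30],[-0.005,-0.065,0.08,1.44],[-0.005,-0.065,0.10,1.567],[-0.005,-0.065,0.112,1.567],[-0.005,-0.065,0.112,1.567],[-0.005,-0.065,0.112,1.567]]]'
python3 -c "
from h import *
plan(.632,.0707,.045,91.1)"
```

```text
t: 42.45
eef_pos: [0.633, 0.0722, 0.1006]
tool_rot: [2.195, 2.247, 0.0]
wrist_force: [0.2, -0.4, 0.4]
opening: 0.0352
plan [-0.0014 -0.0011  0.0556] roll 0.004 dist 0.056 yaw now 91.3 tilt 0.03 eef [0.633  0.0722 0.1006] t 42.45 F [ 0.2 -0.4  0.4] op 0.0352 q6 -1.97
```

```bash
python3 -m creep '[[[-0.0014,-0.001,0.02,0],[-0.0014,-0.001,0.035,0],[-0.0014,-0.001,0.047,0],[-0.0014,-0.001,0.054,0],[-0.0014,-0.001,0.054,0],[-0.0014,-0.001,0.054,0]]]'
python3 - <<'E'
from h import *
plan(.632,.0707,.045,91.1)
s=shot('scene'); cv2.imwrite('pics/s16.png',cv2.resize(s['img'][170:390,180:480],None,fx=2.6,fy=2.6,interpolation=cv2.INTER_CUBIC))
E
```

```text
t: 43.05
eef_pos: [0.6321, 0.0713, 0.0467]
tool_rot: [2.197, 2.245, 0.001]
wrist_force: [0.2, -0.3, -0.4]
opening: 0.0353
plan [-0.0006 -0.0001  0.0017] roll 0.002 dist 0.002 yaw now 91.2 tilt 0.05 eef [0.6321 0.0713 0.0467] t 43.05 F [ 0.2 -0.3 -0.4] op 0.0353 q6 -1.97
```

View pics/s16.png

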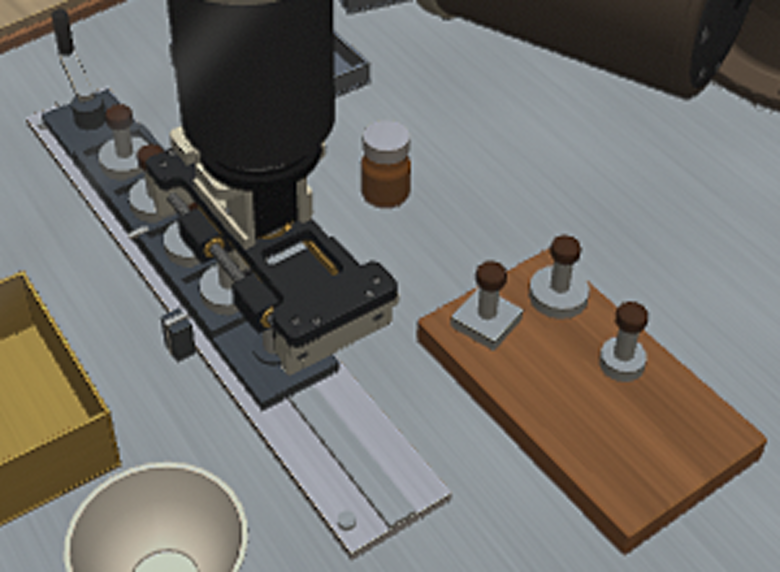

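```bash
python3 -m creep '[[[0,0,0,0],[0,0,0,0],[0,0,0,0],[0,0,0,0]]]' 1
python3 -m creep '[[[0.001,0,0,0],[0.003,0,0,0],[0.007,0,0,0],[0.012,0,0,0],[0.018,0,0,0],[0.024,0,0,0],[0.030,0,0,0],[0.036,0,0,0],[0.042,0,0,0],[0.048,0,0,0],[0.054,0,0,0],[0.060,0,0,0],[0.066,0,0,0],[0.072,0,0,0],[0.077,0,0,0],[0.081,0,0,0],[0.083,0,0,0],[0.084,0,0,0],[0.084,0,0,0],[0.084,0,0,0]]]'
python3 - <<'E'
from h import *
plan(.632,.0707,.045,91.1)
s=shot('scene'); cv2.imwrite('pics/s17.png',cv2.resize(s['img'][170:390,180:480],None,fx=2.6,fy=2.6,interpolation=cv2.INTER_CUBIC))
t=shot('top'); cv2.imwrite('pics/t17.png',cv2.resize(t['img'][160:240,200:460],None,fx=3,fy=3,interpolation=cv2.INTER_CUBIC))
c=shot('wrist'); cv2.imwrite('pics/w17.png',c['img'])
E
```

```text
t: 43.5
eef_pos: [0.6318, 0.0711, 0.0464]
tool_rot: [2.198, 2.244, 0.0]
wrist_force: [0.1, 0.2, 1.8]
opening: 0.0149
t: 45.5
eef_pos: [0.6301, 0.1535, 0.0464]
tool_rot: [2.197, 2.243, -0.002]
wrist_force: [2.7, -7.5, 3.4]
opening: 0.0148
plan [-0.0828  0.0002  0.0016] roll 0.001 dist 0.083 yaw now 91.2 tilt 0.11 eef [0.6301 0.1535 0.0464] t 45.5 F [ 2.7 -7.5  3.4] op 0.0148 q6 -2.09
```

View pics/s17.png

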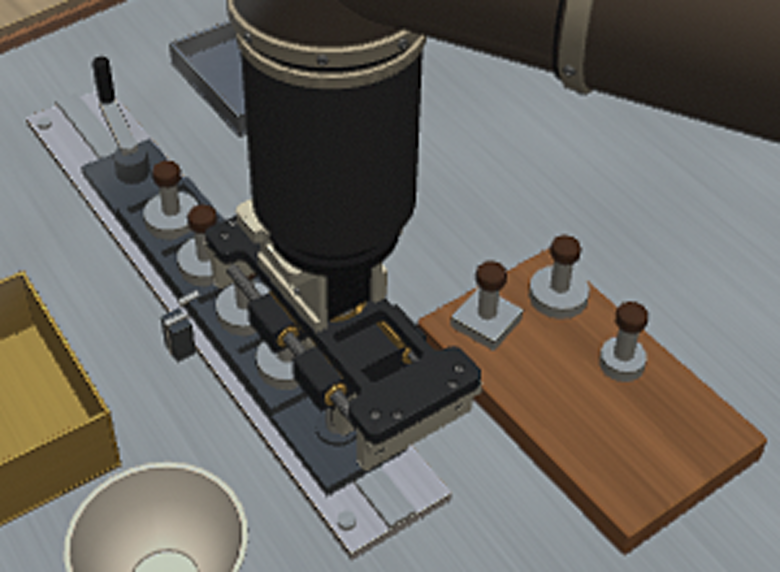

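View pics/t17.png

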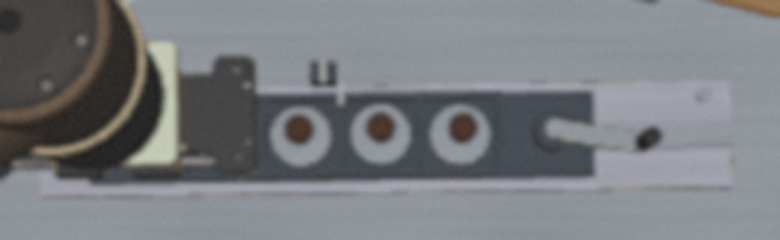

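View pics/w17.png

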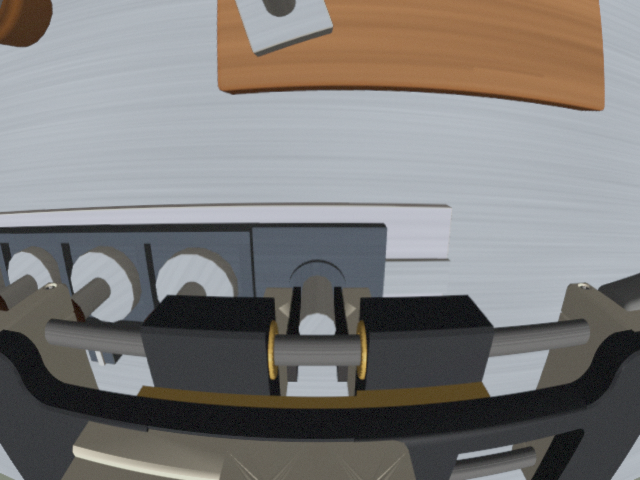

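```bash
cat > ml.py <<'E'
from h import *
s=shot('scene'); t=shot('top')
print('eef',np.round(get_state()['eef_pos'],4))
a=s['img'][265:325,230:275]; cv2.imwrite('pics/ml%d.png'%s['shot'],np.hstack([cv2.resize(a,(540,720)[::1],interpolation=cv2.INTER_CUBIC)[:600]]))
b=t['img'][175:205,290:330]; 
cv2.imwrite('pics/ml%d.png'%s['shot'],np.hstack([cv2.resize(a,(405,540),interpolation=cv2.INTER_CUBIC),cv2.resize(cv2.resize(b,None,fx=9,fy=9,interpolation=cv2.INTER_CUBIC),(360,540))]))
import pickle; pickle.dump((s,t),open('ml.pkl','wb')); print('ml%d'%s['shot'])
E
python3 ml.py
```

```text
eef [0.6301 0.1535 0.0464]
ml39
```

View pics/ml39.png

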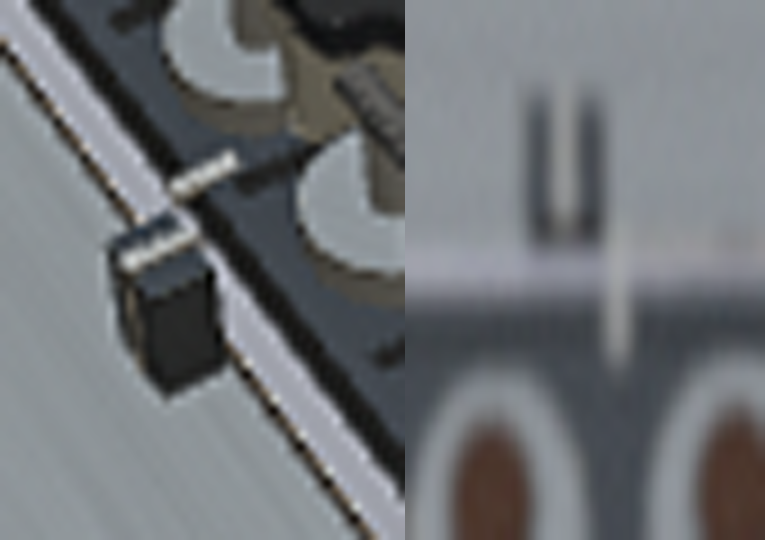

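Run:
```python
from h import *
import pickle; s,t=pickle.load(open('ml.pkl','rb'))
u=np.array([-.0198,.9998,0])
p=at_z(s,230+204/9,265+172/9,.033); m=at_z(s,230+157/9,265+247/9,.033); print('scene',p,m,(m-p)@u)
p=at_z(t,290+213/9,175+300/18,.033); m=at_z(t,290+160/9,175+170/18,.033); print('top',p,m,(m-p)@u)
```

```text
scene [0.66083967 0.00142824 0.033     ] [0.67871542 0.01487056 0.033     ] 0.013085693957965668
top [ 6.61309719e-01 -4.26142780e-04  3.30000000e-02] [0.67736216 0.01269164 0.033     ] 0.012797316791229946
```

```bash
python3 -m creep '[[[0.002,0,0,0],[0.005,0,0,0],[0.008,0,0,0],[0.0105,0,0,0],[0.012,0,0,0],[0.0125,0,0,0],[0.0125,0,0,0],[0.0125,0,0,0]]]'
python3 ml.py
```

```text
t: 46.55
eef_pos: [0.6299, 0.1658, 0.0464]
tool_rot: [2.197, 2.243, -0.003]
wrist_force: [2.4, -9.6, 2.2]
opening: 0.0153
eef [0.6299 0.1658 0.0464]
ml41
```

View pics/ml41.png

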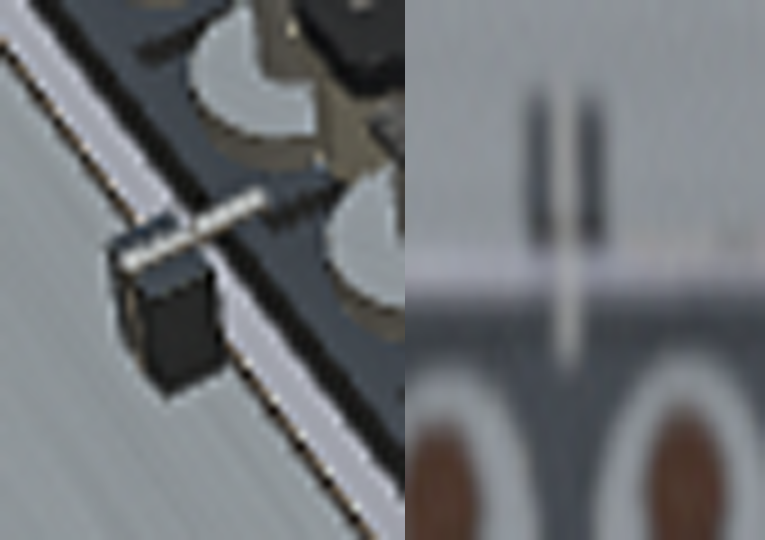

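```bash
python3 -m creep '[[[-0.0008,0,0,0],[-0.0016,0,0,0],[-0.0016,0,0,0],[-0.0016,0,0,0]]]'
python3 ml.py
```

```text
t: 47.05
eef_pos: [0.6299, 0.1658, 0.0464]
tool_rot: [2.198, 2.244, 0.0]
wrist_force: [1.1, -4.9, 4.6]
opening: 0.015
eef [0.6299 0.1658 0.0464]
ml43
```

```bash
python3 -m creep '[[[-0.0008,0,0,0],[-0.0015,0,0,0],[-0.0015,0,0,0]]]'
python3 -m creep '[[[0,0,0,0],[0,0,0,0],[0,0,0,0],[0,0,0,0]]]' 0.6
python3 ml.py; python3 -c "
from h import *
plan(.632,.166,.2,181.1)"
```

```text
t: 47.45
eef_pos: [0.6299, 0.1657, 0.0464]
tool_rot: [-2.198, -2.245, -0.003]
wrist_force: [-0.8, 3.5, 4.8]
opening: 0.0149
t: 47.85
eef_pos: [0.6293, 0.1644, 0.0456]
tool_rot: [-2.198, -2.244, 0.001]
wrist_force: [0.3, 0.4, -0.5]
opening: 0.0347
eef [0.6295 0.1644 0.0458]
ml45
plan [ 0.0015  0.0024 -0.1542] roll -1.569 dist 0.154 yaw now 91.2 tilt 0.03 eef [0.6295 0.1644 0.0458] t 47.95 F [-0.6  0.4 -0.9] op 0.0347 q6 -2.1
```

```bash
python3 -m creep '[[[0,0,-0.03,0],[0,0,-0.07,0],[0,0,-0.11,0],[-0.01,0,-0.14,-0.14],[-0.03,0,-0.155,-0.28],[-0.06,0,-0.16,-0.42],[-0.095,0.001,-0.16,-0.56],[-0.13,0.001,-0.16,-0.70],[-0.16,0.002,-0.16,-0.84],[-0.18,0.002,-0.16,-0.98],[-0.20,0.002,-0.16,-1.12],[-0.21,0.002,-0.16,-1.26],[-0.215,0.002,-0.16,-1.40],[-0.215,0.002,-0.16,-1.40],[-0.215,0.002,-0.16,-1.40]]]'
python3 - <<'E'
from h import *
plan(.6268,-.2041,.062,171.3)
c=shot('wrist'); cv2.imwrite('pics/w18.png',c['img'])
import pickle; pickle.dump(c,open('w18.pkl','wb'))
E
python3 ml.py
```

```text
t: 49.45
eef_pos: [0.636, -0.0504, 0.206]
tool_rot: [-0.243, -3.132, -0.0]
wrist_force: [-0.1, -0.4, -0.6]
opening: 0.0351
plan [-0.0146 -0.1533  0.144 ] roll -0.003 dist 0.211 yaw now 171.1 tilt 0.01 eef [ 0.636  -0.0504  0.206 ] t 49.45 F [-0.1 -0.4 -0.6] op 0.0351 q6 -0.38
eef [ 0.6361 -0.0499  0.206 ]
ml48
```

View pics/w18.png

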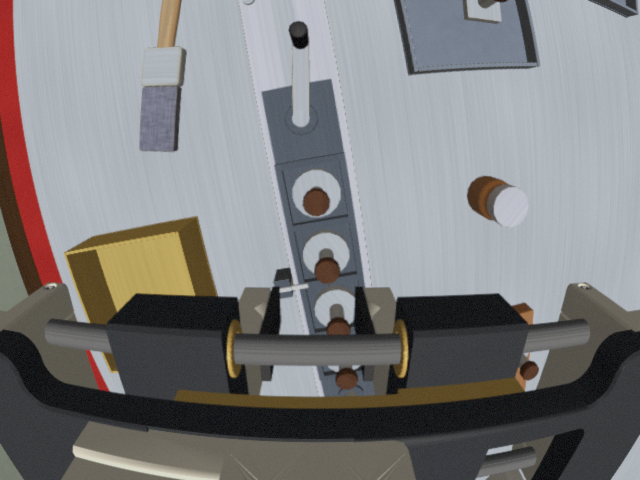

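Run:
```python
from lev import *
import pickle; c=pickle.load(open('w18.pkl','rb'))
X=lever(c,(285,315,15,55),np.array([.6384-.0019,-.2354+.0947]))
print('hub',at_z(c,301,120,.06), 'ptr/mark',at_z(c,298,289,.033))
cv2.imwrite('pics/w18c.png',cv2.resize(c['img'][260:310,265:330],None,fx=9,fy=9,interpolation=cv2.INTER_CUBIC))
plan(X[0],X[1],.062,171.3)
```

```text
lever px [298.8  36.5] [  4   7  19  26 262] post [ 0.627 -0.205  0.076] r 0.065 theta 1.404
hub [ 0.63612526 -0.1398145   0.06      ] ptr/mark [0.66636579 0.0168757  0.033     ]
plan [-0.0144 -0.1546  0.144 ] roll -0.0 dist 0.212 yaw now 171.3 tilt 0.0 eef [ 0.6361 -0.0499  0.206 ] t 49.6 F [ 0.8 -0.5 -1.2] op 0.0349 q6 -0.38
```

View pics/w18c.png

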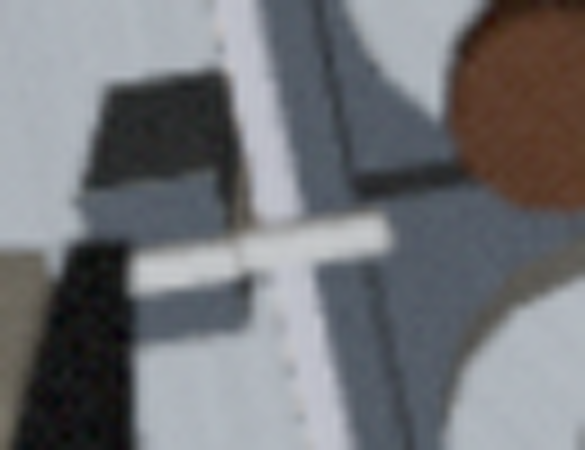

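View pics/ml48.png

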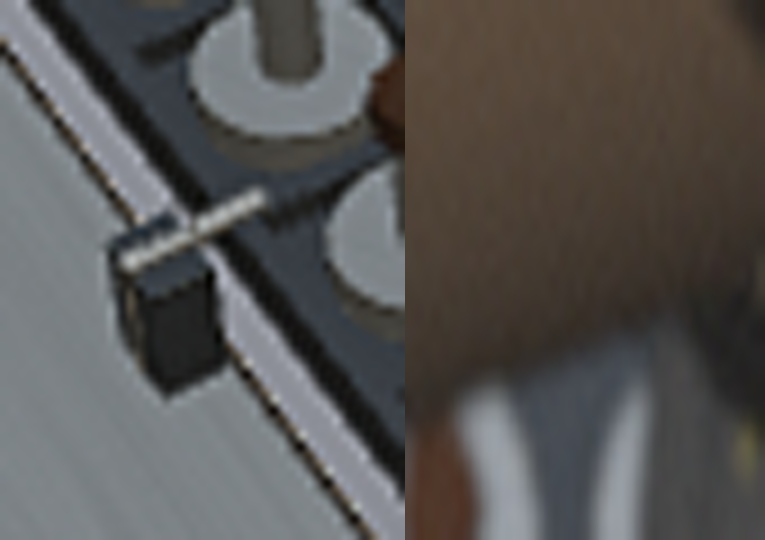

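```bash
python3 -m creep '[[[-0.004,-0.03,0,0],[-0.008,-0.07,0,0],[-0.011,-0.11,0.02,0],[-0.0144,-0.14,0.05,0],[-0.0144,-0.1546,0.075,0],[-0.0144,-0.1546,0.075,0],[-0.0144,-0.1546,0.075,0]]]'
python3 - <<'E'
from h import *
plan(.627,-.205,.062,171.3)
c=shot('wrist'); cv2.imwrite('pics/w19.png',c['img'])
E
```

```text
t: 50.3
eef_pos: [0.6273, -0.2054, 0.131]
tool_rot: [-0.237, -3.132, 0.001]
wrist_force: [0.8, 1.0, 0.8]
opening: 0.0347
plan [0.0003 0.0003 0.069 ] roll 0.001 dist 0.069 yaw now 171.3 tilt 0.06 eef [ 0.6273 -0.2054  0.131 ] t 50.3 F [0.8 1.  0.8] op 0.0347 q6 -0.13
```

View pics/w19.png

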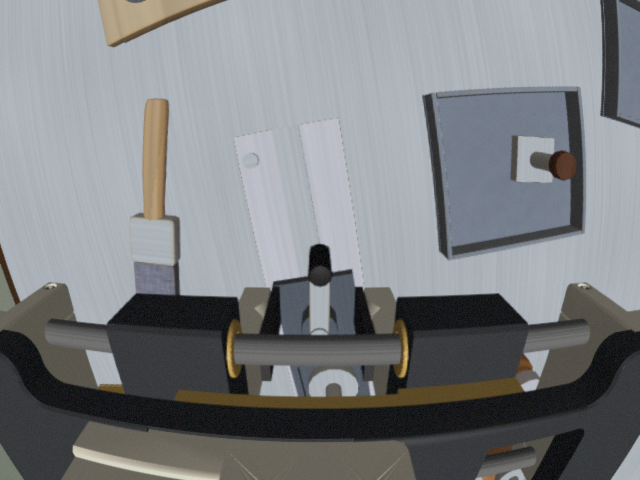

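```bash
python3 -m creep '[[[0,0,0.02,0],[0,0,0.04,0],[0,0,0.055,0],[0,0,0.065,0],[0,0,0.069,0],[0,0,0.069,0]]]'
python3 -m creep '[[[0,0,0,0],[0,0,0,0],[0,0,0,0]]]' 0.78
python3 -c "
import numpy as np
from h import plan
plan(.627,-.205,.062,171.3)
for t in np.arange(.1,1.45,.1): print(round(t,2),np.round([.065*np.sin(t),.065*(1-np.cos(t))],4))"
```

```text
t: 50.95
eef_pos: [0.6275, -0.2052, 0.0621]
tool_rot: [-0.235, -3.133, 0.0]
wrist_force: [-0.6, 0.3, 0.1]
opening: 0.0353
t: 51.25
eef_pos: [0.6277, -0.2055, 0.0628]
tool_rot: [0.235, 3.132, -0.0]
wrist_force: [-0.3, -1.1, -0.0]
opening: 0.0207
plan [0.0007 0.0004 0.0008] roll 0.002 dist 0.001 yaw now 171.4 tilt 0.06 eef [ 0.6277 -0.2055  0.0628] t 51.25 F [-0.3 -1.1 -0. ] op 0.0207 q6 -0.13
0.1 [0.0065 0.0003]
0.2 [0.0129 0.0013]
0.3 [0.0192 0.0029]
0.4 [0.0253 0.0051]
0.5 [0.0312 0.008 ]
0.6 [0.0367 0.0114]
0.7 [0.0419 0.0153]
0.8 [0.0466 0.0197]
0.9 [0.0509 0.0246]
1.0 [0.0547 0.0299]
1.1 [0.0579 0.0355]
1.2 [0.0606 0.0414]
1.3 [0.0626 0.0476]
1.4 [0.0641 0.054 ]
```

```bash
python3 -m creep '[[[0.0065,0.0003,0,0.1],[0.0129,0.0013,0,0.2],[0.0192,0.0029,0,0.3],[0.0253,0.0051,0,0.4],[0.0312,0.0080,0,0.5],[0.0367,0.0114,0,0.6],[0.0419,0.0153,0,0.7],[0.0466,0.0197,0,0.8],[0.0509,0.0246,0,0.9],[0.0547,0.0299,0,1.0],[0.0579,0.0355,0,1.1],[0.0606,0.0414,0,1.2],[0.0626,0.0476,0,1.3],[0.0634,0.0508,0,1.35],[0.0634,0.0508,0,1.35],[0.0634,0.0508,0,1.35]]]'
python3 ml.py
python3 - <<'E'
from h import *
s=shot('scene'); cv2.imwrite('pics/s20.png',cv2.resize(s['img'][150:300,180:380],None,fx=4,fy=4,interpolation=cv2.INTER_CUBIC))
plan(.6365-.065,-.1407-.0013,.062,91.1)
E
```

```text
t: 52.85
eef_pos: [0.5724, -0.1457, 0.0624]
tool_rot: [2.139, 2.3, 0.001]
wrist_force: [0.1, -0.2, 0.5]
opening: 0.0196
eef [ 0.5724 -0.1458  0.0623]
ml51
plan [ 0.0039 -0.0005  0.0002] roll 0.052 dist 0.004 yaw now 94.1 tilt 0.02 eef [ 0.5723 -0.1458  0.0622] t 53.0 F [-0.2  0.6  0.6] op 0.019 q6 -1.58
```

View pics/s20.png

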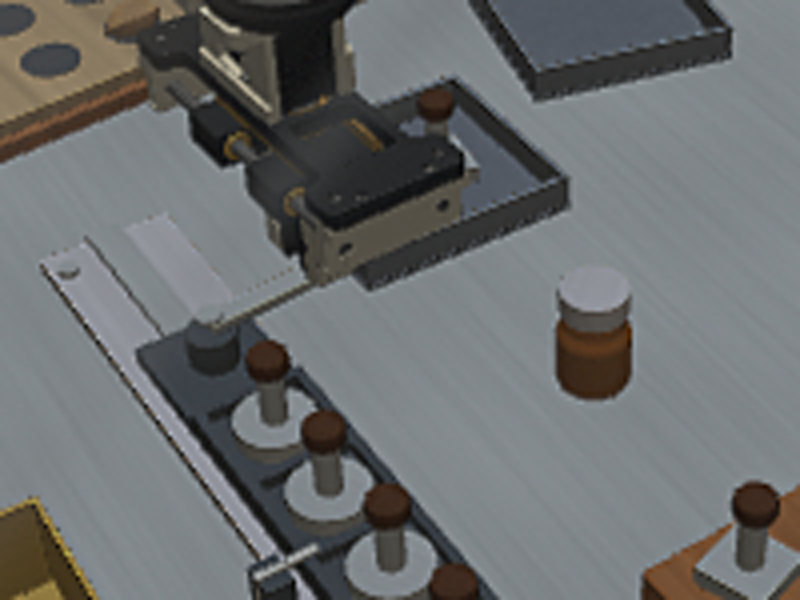

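```bash
python3 -m creep '[[[0.0012,0,0,0.02],[0.0025,0,0,0.05],[0.0035,0,0,0.05],[0.0035,0,0,0.05]]]'
python3 -m creep '[[[0.0007,0,0,0],[0.001,0,0,0],[0.001,0,0,0]]]'
```

```text
t: 53.4
eef_pos: [0.572, -0.1422, 0.0621]
tool_rot: [2.197, 2.245, 0.0]
wrist_force: [1.5, -0.7, 0.7]
opening: 0.0193
t: 53.7
eef_pos: [0.5718, -0.1412, 0.0621]
tool_rot: [-2.198, -2.245, 0.0]
wrist_force: [-1.1, -0.8, 0.5]
opening: 0.0191
```

```bash
python3 -m creep '[[[0.0005,0,0,0],[0.0008,0,0,0],[0.0008,0,0,0]]]'
python3 -m creep '[[[0.0003,0,0,0],[0.0005,0,0,0],[0.0005,0,0,0]]]'
python3 - <<'E'
from h import *
plan(.5715,-.142,.062,91.1)
c=shot('wrist'); cv2.imwrite('pics/w21.png',cv2.resize(c['img'][220:420,220:420],None,fx=3,fy=3,interpolation=cv2.INTER_CUBIC))
E
```

```text
t: 54.0
eef_pos: [0.5718, -0.1404, 0.062]
tool_rot: [-2.198, -2.244, 0.0]
wrist_force: [-0.5, -1.6, 0.9]
opening: 0.0194
t: 54.3
eef_pos: [0.5718, -0.1399, 0.062]
tool_rot: [-2.198, -2.244, 0.0]
wrist_force: [-0.2, -1.0, 0.8]
opening: 0.0193
plan [-0.0021 -0.0003  0.    ] roll 0.002 dist 0.002 yaw now 91.2 tilt 0.01 eef [ 0.5718 -0.1399  0.062 ] t 54.3 F [-0.2 -1.   0.8] op 0.0193 q6 -1.64
```

View pics/w21.png

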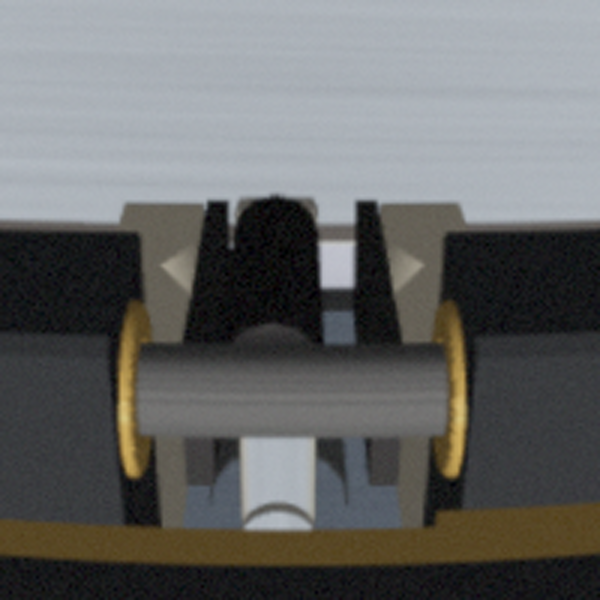

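```bash
python3 -m creep '[[[0.0003,0,0,0],[0.0006,0,0,0],[0.0006,0,0,0]]]'
python3 -m creep '[[[0.0003,0,0,0],[0.0006,0,0,0],[0.0006,0,0,0]]]'
```

```text
t: 54.65
eef_pos: [0.5718, -0.1397, 0.062]
tool_rot: [2.198, 2.244, -0.001]
wrist_force: [-1.2, -4.6, 0.1]
opening: 0.0196
t: 54.95
eef_pos: [0.5718, -0.1395, 0.062]
tool_rot: [2.198, 2.244, -0.001]
wrist_force: [0.0, -8.3, -1.5]
opening: 0.0197
```

```bash
python3 -m creep '[[[-0.0015,0,0,0],[-0.002,0,0,0],[-0.002,0,0,0]]]'
python3 -m creep '[[[0,0,0,0],[0,0,0,0],[0,0,0,0],[0,0,-0.03,0],[0,0,-0.07,0],[0,0,-0.11,0],[0.02,0,-0.14,-0.14],[0.05,0,-0.15,-0.28],[0.08,0.01,-0.15,-0.42],[0.10,0.02,-0.15,-0.56],[0.11,0.03,-0.15,-0.70],[0.12,0.04,-0.15,-0.84],[0.125,0.05,-0.15,-0.98],[0.125,0.06,-0.15,-1.12],[0.125,0.064,-0.15,-1.26],[0.125,0.064,-0.15,-1.40],[0.125,0.064,-0.15,-1.57],[0.125,0.064,-0.15,-1.57]]]' 0.6
python3 ml.py
python3 - <<'E'
from h import *
plan(.5715,-.142,.062,91.1)
c=shot('wrist'); cv2.imwrite('pics/w22.png',c['img'])
import pickle; pickle.dump(c,open('w22.pkl','wb'))
s=shot('scene'); cv2.imwrite('pics/s22.png',cv2.resize(s['img'][150:390,180:480],None,fx=2.5,fy=2.5,interpolation=cv2.INTER_CUBIC))
E
```

```text
t: 55.25
eef_pos: [0.5722, -0.1404, 0.0621]
tool_rot: [2.198, 2.244, 0.001]
wrist_force: [0.0, 1.0, 0.3]
opening: 0.0192
t: 57.05
eef_pos: [0.6332, -0.0143, 0.2119]
tool_rot: [0.036, -3.141, -0.0]
wrist_force: [-0.8, -0.6, -0.7]
opening: 0.0351
eef [ 0.6332 -0.0143  0.212 ]
ml55
plan [ 0.0638 -0.1266  0.15  ] roll 1.568 dist 0.206 yaw now -179.0 tilt 0.01 eef [ 0.6332 -0.0143  0.212 ] t 57.15 F [ 0.3  0.1 -1.5] op 0.0347 q6 -0.27
```

View pics/w22.png

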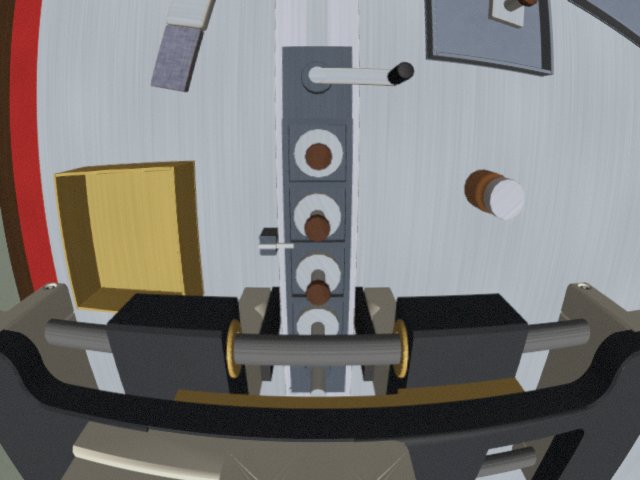

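View pics/s22.png

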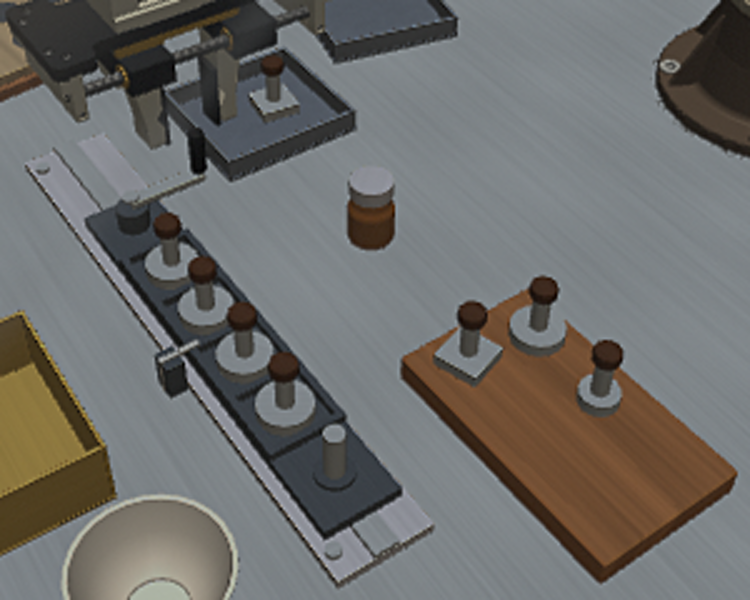

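Run:
```python
from lev import *
import pickle; c=pickle.load(open('w22.pkl','rb'))
lever(c,(380,425,55,95),np.array([.6365,-.1407]))
print('hub',at_z(c,318,75,.06))
for cen,st in buttons(c,(240,400,0,340),30): print(np.round(cen,1),np.round(at_z(c,*cen,.08),4))
P=heightmap_pts(c)
for u,v in((303,152),(335,150),(304,213),(335,215),(303,275),(332,275)): print(np.round(P[v,u],4))
cv2.imwrite('pics/w22c.png',cv2.resize(c['img'][222:262,250:310],None,fx=10,fy=10,interpolation=cv2.INTER_CUBIC))
cv2.imwrite('pics/w22d.png',cv2.resize(c['img'][40:120,270:430],None,fx=5,fy=5,interpolation=cv2.INTER_CUBIC))
```

```text
lever px [399.6  73.9] [  8   8  25  22 286] post [ 0.5715 -0.1425  0.076 ] r 0.065 theta 0.009
hub [ 0.63546251 -0.14071574  0.06      ]
[318.1 156.2] [ 0.6343 -0.0742  0.08  ]
[316.8 228.1] [ 0.6344 -0.0163  0.08  ]
[317.7 292.6] [0.6327 0.0411 0.08  ]
[ 0.6477 -0.0744  0.0348]
[ 0.6192 -0.0769  0.0369]
[ 0.6462 -0.0185  0.0365]
[ 0.6176 -0.0171  0.0366]
[0.6468 0.043  0.0366]
[0.6187 0.0424 0.037 ]
```

View pics/w22c.png

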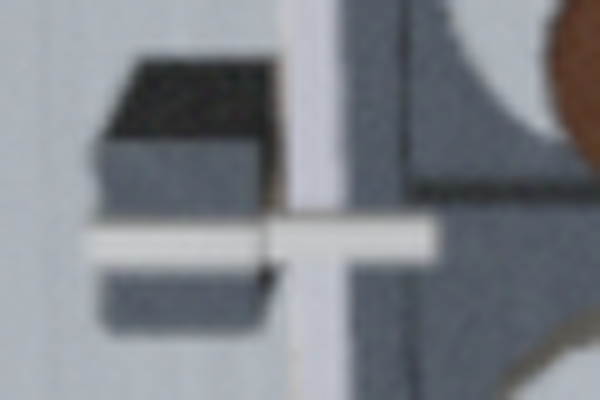

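View pics/ml55.png

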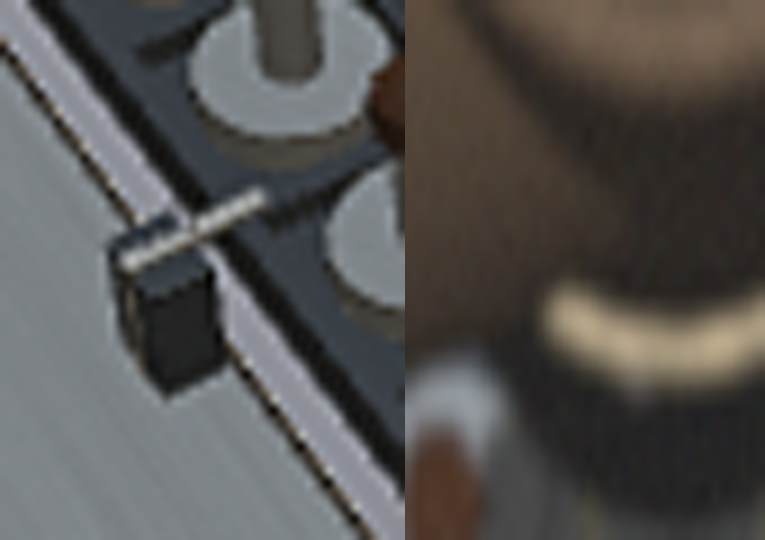

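View pics/w22d.png

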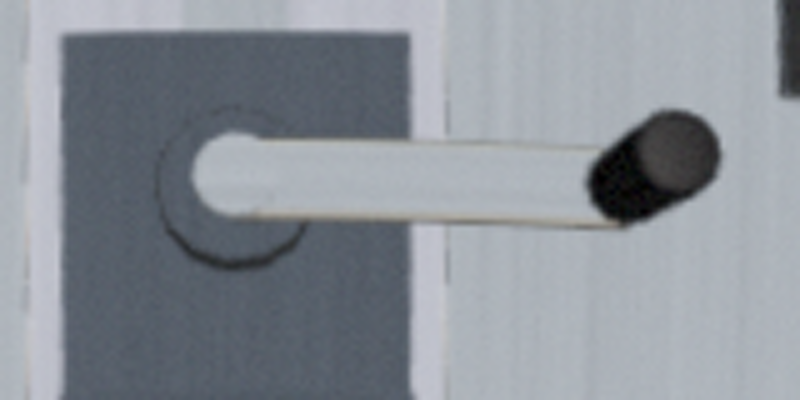

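```bash
python3 -m creep '[[[0,0,-0.01,0],[0,0,-0.02,0],[0,0,-0.02,0],[0,0,-0.02,0]]]'; python3 -c "
from h import *
print(sign_off())"
```

```text
t: 57.65
eef_pos: [0.6335, -0.0143, 0.2328]
tool_rot: [-0.031, 3.14, 0.001]
wrist_force: [-0.7, -0.2, -0.1]
opening: 0.035
the job is handed in; nothing more can be done
None
```

The kit is made up and locked at the mark, and I handed the job in at about 58 s of the 200 s allowed.

**What I did**
- The wrong stamp was the square one in place 3. It now stands in the left of the two dark grey trays.
- I filled places 2, 3 and 4 from the stock board with 44 mm round stamps. Place 1 already held a right one.
- With all four in, I swung the lever fully open to its stop, measured at 1.40 rad. I slid the carriage about 95 mm to the mark, then swung the lever back to its locked stop.

**Last checks**
- **Lever:** it measures about 0.01 rad, which is locked.
- **Mark:** pointer and mark line agree to about 0.5 mm or better in the wrist and scene pictures.
- **Stamps:** the feet in places 1 to 3 measured flat at the expected height. Place 4 was partly hidden from the wrist camera at the end, so I only confirmed it as upright in the scene picture.
- **Untouched things:** the square, the small round and one spare right stamp are still on the stock board. I saw no movement of the jar, bowl or brush, though I judged that from the pictures and did not measure it.

**What went differently**
- **Grip:** the pads are too tall to close on the stem, so the stamps were carried by the wooden button. I set the first one back down and gripped it lower to try for the stem, without success. No stamp slipped or fell.
- **Lever stops:** I pushed lightly against the lever's stops to make sure of them, about 16 N sideways when opening and 8 N when locking. The lines did not shift when locking.

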